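Dock a tray of rim sherds for imaging

TASK

Get the finds imaged: first lift the calibration plate out of the dock and lay it on the middle of the cork mat, and load every rim sherd on the table (the ones with a lug) flat into the tray, lengthways and at most two to a bay, with all the rims towards the edge of the tray that will go into the dock first. Then slide the loaded tray along the table, without lifting it and without it touching the ink rack or the power supply, squarely into the dock until its edge is on the stops and holds the switch lever pressed; only then press the start button and let go, leaving the tray home. Leave everything else on the table where it is.

Things in the scene. Friction and masses are not known exactly. Their poses are not given: they have to be found in the camera images.
- tray: grey open finds tray, 110 (x) x 234 (y) x 24 mm, floor and walls 5 mm. A rib 20 mm wide, 24 high, runs along x through its middle: two bays, each 100 (x) x 102 mm (y), for two sherds side by side. Grip block on the rib's middle, 18 (x) x 20 mm (y), top 64 mm above the table: pinch across x. Origin: centre of the underside. Starts on the table, x roughly to world +x. About 0.5 kg.
- sherd1: rim sherd (may be absent): grey-brown potsherd lying flat, 80 (x) x 42 mm (y), wall 10 mm thick; the rim is the thicker, darker lip, 12 mm long, 16 high, at its +x end; the narrower -x end is broken. A lug stands on its middle, 14 (x) x 28 mm (y), top 38 mm above the underside: pinch across x. Origin: centre of the underside, below the lug. About 0.11 kg.
- sherd2: rim sherd 2 (may be absent): same as sherd1
- sherd3: rim sherd 3 (may be absent): same as sherd1
- sherd4: rim sherd 4 (may be absent): same as sherd1
- rim1 (a point): middle of the top of the rim of sherd1: 34 mm along its x from its origin, 16 mm above its underside
- rim2 (a point): middle of the top of the rim of sherd2: 34 mm along its x from its origin, 16 mm above its underside
- rim3 (a point): middle of the top of the rim of sherd3: 34 mm along its x from its origin, 16 mm above its underside
- rim4 (a point): middle of the top of the rim of sherd4: 34 mm along its x from its origin, 16 mm above its underside
- dock: imaging dock, fixed: rails 28 mm high, 248 mm apart inside, flared mouth 290 mm wide, run x = -85 to 0 to two stop blocks; no floor. Behind, x = 36 to 161 mm, a white housing 272 mm wide, 55 high, with a camera column 230 mm tall at (135, -115). Origin: on the table, midway between the rails, in the plane of the stop faces; x points in. Tray home: its centre at x = -55 mm.
- switch (a joint): tray-presence lever between the stop blocks, 10 to 23 mm up: steel arm 85 mm long with a 16 mm roller at its end, turning about the vertical at dock (14, 45) mm. 0 = sprung out, roller 31 mm in front of the stops; the tray's edge pushes it in: 0.38 on the stops, pressed above 0.30 (tray within 6 mm of the stops). Spring about 1 N, less than the tray's friction: it stays home.
- start (a joint): start button on top of the dock's housing: 0 = up, travel 6 mm, sprung, 5 N fully down; counts as pressed beyond 3 mm
- start_top (a point): centre of the top of the start button, a grey round button 28 mm across, pressed straight down
- plate: calibration plate, left in the dock at the start: aluminium plate 80 x 80 x 8 mm with black dots and, in its middle, a black square knob 20 x 20 mm whose top is 42 mm above the underside. Origin: centre of the underside. 0.25 kg.
- mat: thin cork mat, 115 mm (x) by 105 mm (y), 4 mm thick, fixed to the table. Origin: centre of the underside
- rack: fixed obstacle: wooden ink rack with two amber ink jars, 90 mm (x) by 60 mm (y), 67 mm tall with the jars; stands between the tray and the dock. Origin: centre of the underside
- supply: fixed obstacle: black power supply, 50 mm (x) by 120 mm (y) by 38 mm tall, robot side of the tray. Between it and the rack is a gap through which the tray can pass with its 234 mm side along world y. Origin: on the table at the middle of its face away from the robot (it reaches 50 mm from there to -x)
- glue: bystander: white glue bottle, 38 mm across, 75 mm tall
- jar: bystander: small closed jar, 56 mm across, 60 mm tall
- body_sherd: bystander: plain flat sherd without rim or lug, about 62 x 54 mm, 9 mm thick, lying among the rim sherds; not part of the job
- base_sherd: bystander: plain flat sherd without rim or lug, about 75 x 60 mm, 11 mm thick; not part of the job
- case: bystander: black earphone case, 62 x 46 x 24 mm
- ruler: bystander: steel ruler, 200 x 30 x 3 mm
- brush: bystander: hand brush, 190 mm long
Things that resemble listed ones, but are neither listed nor needed, are in the scene too. What is shaped like the sherd3 but yellow is not meant. Leave any pink look-alike of the sherd1 alone.

How it is judged:
By the outcome, as a careful person would: the job done as asked, in the order asked, and still so for the second after the job is handed in, with the robot touching nothing.
Of sherd1, sherd2, sherd3, sherd4 only 2 to 4 are there at a start; the rules pass over those that are not, and their reading is None.
At some moment in a run one of sherd1, sherd2, sherd3, sherd4 may be knocked a few centimetres aside while the robot is not near it.
Once in a run the grip may slacken for a moment while it holds something.
It also fails if it takes over 210 s, if anything falls off the work surface, if the arm or the gripper's body presses on something with over 40 N, if the wrist force passes 120 N, or if a joint passes its speed limit or range.

ROBOT

A 7-joint arm with a two-finger parallel gripper is mounted at the origin on the work surface. World frame = base frame: x ahead of the robot, y to its left, z up, the work surface at z = 0. Lengths are in m, angles in rad, forces in N, time in s.
With the tool pointing down it reaches from about 0.425 to 1.025 m from the base axis. Payload 9.4 kg.
Tool frame: the origin (TCP) lies between the finger pads; the fingertips stand 8 mm ahead of it and the grasp point (between the pads) lies 11 mm behind it; z points along the fingers, y is the line along which they close (so a half turn about z gives the same grasp; the last joint's range is limited). The gripper opens to 93 mm and grips with 3 to 60 N. Pads are 15 mm wide; open, the fingers measure 128 mm over their backs; the gripper's body (75 mm by 188 mm) begins 65 mm behind the grasp point.
Start: joints at [1.027, 0.599, -0.003, 1.599, 0.002, 0.943, -0.08], TCP at [0.326, -0.647, 0.195] pointing down, gripper open.
Joint ranges: [-2.57, 2.57], [-0.35, 1.97], [-1.29, 1.29], [0.11, 2.56], [-1.05, 4.19], [0.11, 1.86], [-2.63, 2.63]. Speed limits (rad/s): [2.22, 2.22, 3.01, 3.01, 3.14, 3.14, 3.14].

INTERFACE

Orientations are given as a rotation vector (axis times angle).
In Python, from workcell import robot gives the robot as it stands. The module is installed in compiled form; this text tells all that it offers.
- The arm moves only by the tool servo_tool, never from a script. Its argument "steps" is a list of rows, each an object with "offset": the shift along the tool's x, y, z in m, a list of three; "roll": the turn about the tool's z in rad. In form: [{"offset": [x, y, z], "roll": roll}, ...]. A call has 1 to 20 rows; each row shifts and turns the commanded pose from where the row before left it, along the tool's axes as they then stand; what a row does not reach is not made up. A row lasts 1/8 s, in which the tool goes at most 62.5 mm and 10.7 degrees, less where a joint would pass 70% of its speed; a pose out of reach is approached as far as the arm can. A call with a gripper value outside its range is refused whole. "hand" is the gripper command: -1 is fully open, 1 is shut, values between are in proportion, set as the call begins (left out, the last holds). The fingers move at their own pace and stop on an object; "newtons" is the grip in N (left out, the last holds). Time passes only in rows, so rows that do not move let the fingers close. It gives the time, the measured TCP pose, the force, the opening and the grip force at its end, in the units of the state.
- robot.get_obs(): the state, without advancing time (a new reading comes with each control period).
- robot.camera(name): name is "side" or "top"; returns a dict with "frame" (420x560x3 uint8, blue, green, red), "z_map" (420x560 float32, m along the optical axis (not along the pixel's ray), 0 where there is no reading), "fx", "fy", "cx", "cy" (pixels), "camera_from_world" (4x4, takes a point from world to camera coordinates). Camera axes: x right, y down, z forward; pixel columns grow to the right and rows downward; lengths in m; the calibration is good to about 2 mm. A picture is of the moment at which its call begins.
- robot.sign_off(): hands the job in; it is judged then, once.
Trained networks look in the newest picture that a camera, given by its name, has taken for a name from the list of things; names that differ only in an ending like _2 or _b are one class to them, and where a whole thing is asked for, a point or a joint stands for the part that bears it (a point fixed in the world has none). Each returns a list of dicts, best first, with "confidence" (0 to 1); they miss things now and then, are a little off and sometimes report something else, mostly with a low value. They report only what shows in the picture. A call takes as long as a camera call. They do not tell look-alikes from the thing itself.
- robot.outline_of(camera, label): "pixels" (420x560 bool, what is visible of it) and "location" ([column, row] in pixels, amid what is visible of it).
- robot.landmark_of(camera, label): "location" ([column, row] in pixels: a listed point, or the origin of a listed thing).
The state is a dict: "clock": time; "joints": joint angles; "dq": joint speeds; "joint_efforts": joint torques, N m; "position": TCP position; "ee_rot": TCP orientation; "force": force on the tool from outside, world axes, zero at the start; "wrist_torque": the same for the moment, N m; "grip_width": finger opening in m; "finger_force": force on a finger pad.
Only numpy, scipy, OpenCV 4.12 (cv2) and the standard library are available. Lean on these libraries where they do the work, as an engineer would, in place of code of your own. Each camera call takes 0.05 s, during which the arm holds its last target. There are 200 camera calls.

## Working session

There is one attempt and no reset: what is moved stays moved. The work goes in short steps, Python scripts to look and compute and a tool call to move; the robot and the scene stay as the last step left them, time stands still between calls to the robot, and variables do not carry over. Pictures are saved under pics/ and viewed, at most 14 in all, crops included, and the job is handed in when it is done.

Besides the shell and the picture viewer there is one more tool, called after "Emit:" by a JSON object that holds its "method" and its "body". servo_tool: Moves the arm, as the interface text tells. Its arguments: {"type":"object","properties":{"steps":{"type":"array","items":{"type":"object","properties":{"offset":{"type":"array","items":{"type":"number"}},"roll":{"type":"number"}}}},"hand":{"type":"number"},"newtons":{"type":"number"}},"required":["steps"]}

```bash
mkdir -p pics; cat > h.py <<'E'
import numpy as np, cv2
from workcell import robot
def shot(n,f=None):
    c=robot.camera(n)
    if f: cv2.imwrite('pics/'+f,c['frame'])
    return c
def px2w(c,u,v,z=None):
    T=np.linalg.inv(c['camera_from_world'])
    d=np.array([(u-c['cx'])/c['fx'],(v-c['cy'])/c['fy'],1.])
    if z is None:
        zz=c['z_map'][int(round(v)),int(round(u))]
        return T[:3,:3]@(d*zz)+T[:3,3]
    r=T[:3,:3]@d; o=T[:3,3]
    return o+r*(z-o[2])/r[2]
def cloud(c):
    T=np.linalg.inv(c['camera_from_world'])
    v,u=np.mgrid[0:420,0:560]
    z=c['z_map']
    P=np.stack([(u-c['cx'])/c['fx']*z,(v-c['cy'])/c['fy']*z,z],-1)
    P=P@T[:3,:3].T+T[:3,3]
    P[z==0]=np.nan
    return P
def w2px(c,p):
    q=c['camera_from_world']@np.append(p,1)
    return q[0]/q[2]*c['fx']+c['cx'],q[1]/q[2]*c['fy']+c['cy']
E
python3 - <<'E'
from h import *
o=robot.get_obs()
print({k:np.round(v,3) for k,v in o.items()})
for n in ('top','side'):
    c=shot(n,n+'1.png'); T=np.linalg.inv(c['camera_from_world']); print(n,T.round(3),c['fx'])
    for l in ['tray','sherd1','dock','start_top','plate','mat','rack','supply','rim1','switch']:
        r=robot.landmark_of(n,l)
        for x in r[:7]:
            u,v=x['location']; 
            print(n,l,round(x['confidence'],2),np.round([u,v]),px2w(c,min(max(u,0),559),min(max(v,0),419)).round(3))
E
```

```text
{'clock': np.float64(0.0), 'joints': array([ 1.027,  0.6  , -0.003,  1.6  ,  0.002,  0.943, -0.08 ]), 'dq': array([ 0.   , -0.001, -0.001, -0.001, -0.001, -0.001,  0.   ]), 'joint_efforts': array([ 1.0000e-03, -7.6507e+01,  1.4980e+00, -2.5235e+01, -5.2000e-02,
        1.7000e-02,  0.0000e+00]), 'position': array([ 0.326, -0.647,  0.194]), 'ee_rot': array([-3.055e+00, -7.260e-01,  1.000e-03]), 'force': array([-0.117,  0.278,  0.286]), 'wrist_torque': array([-0.008,  0.001,  0.007]), 'finger_force': np.float64(0.0), 'grip_width': np.float64(0.093)}
top [[ 0.02  -0.998  0.051  0.458]
 [-1.    -0.02   0.008  0.002]
 [-0.007 -0.051 -0.999  1.266]
 [ 0.     0.     0.     1.   ]] 417.1249107067818
top tray 0.59 [207. 224.] [0.493 0.218 0.065]
top tray 0.44 [420. 292.] [ 0.305 -0.41   0.02 ]
top tray 0.34 [446. 222.] [ 0.516 -0.491  0.007]
top tray 0.27 [142. 160.] [0.679 0.419 0.048]
top sherd1 0.84 [241. 168.] [0.662 0.128 0.034]
top sherd1 0.84 [150. 194.] [0.583 0.4   0.021]
top sherd1 0.75 [204. 171.] [0.65  0.238 0.036]
top sherd1 0.75 [211. 140.] [0.752 0.224 0.01 ]
top sherd1 0.62 [
[... 201 characters left out ...]
. 219.] [ 0.519 -0.191  0.006]
top mat 0.75 [151. 250.] [0.414 0.398 0.004]
top rack 0.94 [284. 205.] [ 0.554 -0.     0.036]
top rack 0.5 [242. 167.] [0.666 0.125 0.031]
top supply 0.64 [198. 277.] [0.336 0.247 0.025]
top rim1 0.95 [118. 215.] [0.516 0.495 0.02 ]
top rim1 0.89 [160. 189.] [0.597 0.372 0.019]
top rim1 0.89 [213. 168.] [0.664 0.214 0.018]
top rim1 0.8 [218. 134.] [0.769 0.203 0.015]
top rim1 0.7 [228. 171.] [0.656 0.169 0.011]
top rim1 0.54 [267. 177.] [0.64  0.051 0.017]Traceback (most recent call last):
  File "<stdin>", line 7, in <module>
ValueError: it knows: base_sherd, body_sherd, brush, case, dock, glue, jar, mat, plate, rack, rim, ruler, sherd, start_top, supply, tray
```

View pics/top1.png

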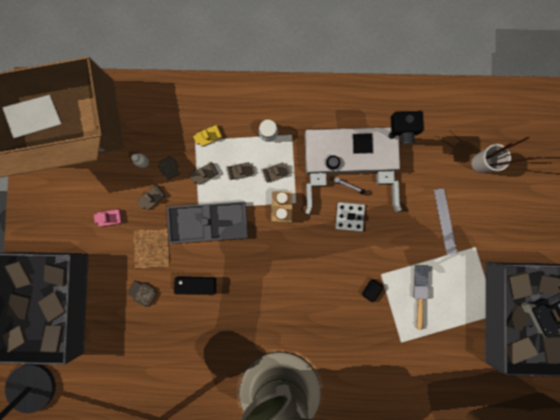

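```bash
python3 - <<'E'
from h import *
c=shot('side','side1.png');print(np.linalg.inv(c['camera_from_world']).round(3),c['fx'])
E
```

```text
[[-0.838 -0.412  0.358  0.144]
 [-0.546  0.623 -0.56   0.632]
 [ 0.008 -0.665 -0.747  0.915]
 [ 0.     0.     0.     1.   ]] 392.0904600203513
```

View pics/side1.png

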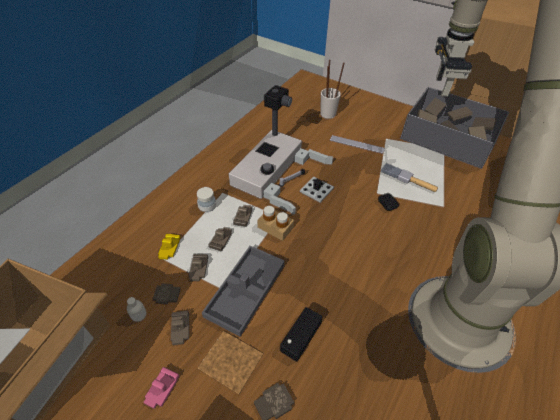

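Top view: rim sherds at about (205,172), (240,170), (276,172) on the paper and (151,197). The yellow one at (208,135) and pink one at (107,217) are look-alikes. The tray is at (208,222), supply (195,286), rack (282,206), dock (351,165) with the plate at (350,217), and the mat at (151,249). The side view agrees, so four sherds are present. Next I need precise poses.

```bash
cat >> h.py <<'E'
def yawof(R=None):
    from scipy.spatial.transform import Rotation as Ro
    M=Ro.from_rotvec(robot.get_obs()['ee_rot']).as_matrix()
    return M, np.degrees(np.arctan2(M[1,1],M[0,1]))
def go(x,y,z,yaw=None):
    "print roll (first) and then total tool offset"
    o=robot.get_obs(); M,yw=yawof(); p=o['position']
    dy=0 if yaw is None else (yaw-yw+180)%360-180
    roll=-np.radians(dy); from scipy.spatial.transform import Rotation as Ro
    M2=M@Ro.from_rotvec([0,0,roll]).as_matrix()
    print('t %.1f pos %s yaw %.1f | roll %.3f then off %s'%(o['clock'],p.round(3),yw,roll,(M2.T@(np.array([x,y,z])-p)).round(4)))
def rect(P,m):
    q=P[m][:,:2].astype(np.float32); r=cv2.minAreaRect(q); return np.round(r[0],4),np.round(r[1],3),round(r[2],1)
def sherds(near=None,cams=('top','side'),zoff=0.):
    "lug centre + rim direction from both cameras"
    for n in cams:
        c=shot(n); P=cloud(c)
        rims=[px2w(c,*r['location'],0.016+zoff) for r in robot.landmark_of(n,'rim1') if r['confidence']>.3]
        for r in robot.outline_of(n,'sherd1'):
            if r['confidence']<.3: continue
            u,v=r['location']; w=px2w(c,u,v,0.02+zoff)
            col=np.median(c['frame'][r['pixels']],0); 
            d=np.hypot(P[...,0]-w[0],P[...,1]-w[1])
            m=(d<.035)&(P[...,2]>.032+zoff)&(P[...,2]<.045+zoff)
            m2=r['pixels']
            vv,uu=np.nonzero(m2); G=np.array([px2w(c,a,b,0.008+zoff)[:2] for a,b in zip(uu,vv)],np.float32)
            _,ev=np.linalg.eigh(np.cov(G.T)); ax=np.degrees(np.arctan2(ev[1,1],ev[0,1]))
            mr=cv2.minAreaRect(G)
            lug=np.nanmean(P[m],0) if m.any() else np.full(3,np.nan)
            rr=min(rims,key=lambda a:np.hypot(*(a-w)[:2])) if rims else w
            print(n,round(r['confidence'],2),'c',col,'lug',lug.round(4),m.sum(),'pca',round(ax,1),'rect',np.round(mr[0],3),np.round(mr[1],3),'rim',rr.round(3)[:2],'rimang',np.degrees(np.arctan2(*(rr-lug)[1::-1])).round(0))
E
python3 - <<'E'
from h import *
sherds()
c=shot('top');P=cloud(c);X,Y,Z=P[...,0],P[...,1],P[...,2]
s=shot('side');Q=cloud(s)
def box(P,x0,x1,y0,y1,z0,z1): return (P[...,0]>x0)&(P[...,0]<x1)&(P[...,1]>y0)&(P[...,1]<y1)&(P[...,2]>z0)&(P[...,2]<z1)
for nm,b in dict(tray=(.40,.58,.06,.36,.014,.03),trayblock=(.44,.55,.15,.28,.055,.07),plate=(.45,.6,-.27,-.12,.004,.014),knob=(.45,.6,-.25,-.13,.035,.05),mat=(.33,.5,.3,.5,.002,.008),supply=(.28,.4,.15,.33,.03,.044),housing=(.6,.8,-.38,-.03,.045,.06),button=(.62,.75,-.25,-.08,.060,.09),rack=(.48,.63,-.07,.06,.02,.08),rails=(.48,.65,-.4,-.0,.02,.034)).items():
    for n,A in (('top',P),('side',Q)):
        m=box(A,*b)
        if m.sum()>3: print(nm,n,m.sum(),rect(A,m),np.nanmean(A[m],0).round(4),'x',np.percentile(A[m][:,0],[2,98]).round(3),'y',np.percentile(A[m][:,1],[2,98]).round(3))
for n,c in (('top',c),('side',s)):
  for l in ('start_top','plate','tray','mat','dock'):
    for r in robot.landmark_of(n,l)[:2]: print(n,l,round(r['confidence'],2),np.round(r['location']),px2w(c,*r['location'],{'start_top':.065}.get(l,0)).round(4))
E
```

```text
top 0.9 c [58. 70. 80.] lug [0.6597 0.13   0.0368] 40 pca 101.1 rect [0.66  0.131] [0.043 0.079] rim [0.658 0.17 ] rimang 92.0
top 0.7 c [57.5 69.  79.5] lug [0.6582 0.0224 0.0367] 40 pca 109.0 rect [0.658 0.023] [0.041 0.078] rim [0.646 0.06 ] rimang 107.0
top 0.66 c [55. 67. 78.] lug [0.5703 0.4005 0.0363] 43 pca 131.8 rect [0.571 0.399] [0.043 0.081] rim [0.598 0.377] rimang -40.0
top 0.64 c [58. 70. 80.] lug [0.6476 0.2423 0.0364] 43 pca 122.1 rect [0.648 0.244] [0.046 0.081] rim [0.666 0.214] rimang -57.0
top 0.61 c [ 46. 147. 176.] lug [0.763  0.2353 0.0366] 42 pca 111.4 rect [0.764 0.236] [0.044 0.083] rim [0.769 0.204] rimang -79.0
top 0.55 c [105.  89. 166.] lug [0.508  0.529  0.0373] 43 pca 97.4 rect [0.509 0.53 ] [0.043 0.083] rim [0.506 0.492] rimang -93.0
top 0.53 c [154. 161. 166.] lug [nan nan nan] 0 pca 107.9 rect [ 0.696 -0.245] [0.303 0.365] rim [0.646 0.06 ] rimang nan
side 0.98 c [65.  75.5 85. ] lug [0.647  0.2458 0.0366] 51 pca 120.2 rect [0.648 0.244] [0.044 0.086] rim [0.652 0.208] rimang -82.0
side 0.95 c [ 10. 146. 172.] lug [0.7625 0.2386 0.037 ] 43 pca 119
[... 3159 characters left out ...]
. 161.] [ 0.6829 -0.142   0.065 ]
top plate 0.75 [348. 217.] [ 0.5263 -0.1964  0.    ]
top tray 0.78 [205. 223.] [0.4985 0.2371 0.    ]
top mat 0.96 [152. 246.] [0.4264 0.3967 0.    ]
top mat 0.27 [277. 174.] [0.6539 0.0209 0.    ]
top dock 0.86 [352. 186.] [ 0.6209 -0.2087  0.    ]
side start_top 0.57 [267. 165.] [ 0.6875 -0.1519  0.065 ]
side start_top 0.43 [274. 227.] [0.5262 0.0535 0.065 ]
side plate 0.61 [315. 191.] [ 0.5266 -0.1933  0.    ]
side tray 0.9 [247. 288.] [0.4993 0.2217 0.    ]
side mat 0.82 [231. 362.] [0.4164 0.4    0.    ]
side mat 0.42 [273. 404.] [0.284  0.4221 0.    ]
side dock 0.72 [293. 179.] [ 0.6167 -0.2026  0.    ]
side dock 0.22 [138. 318.] [0.6777 0.4387 0.    ]
```

```bash
python3 - <<'E'
from h import *
for n in ('top','side'):
    c=shot(n);P=cloud(c)
    for l,z in (('plate',.008),('mat',.004),('start_top',.06)):
        for r in robot.outline_of(n,l)[:1]:
            m=r['pixels'].astype(np.uint8)
            k=max(cv2.findContours(m,0,1)[0],key=cv2.contourArea)[:,0]
            G=np.array([px2w(c,a,b,z)[:2] for a,b in k],np.float32); mr=cv2.minAreaRect(G)
            print(n,l,round(r['confidence'],2),np.round(r['location']),np.round(mr[0],4),np.round(mr[1],3),round(mr[2],1))
    m=(np.hypot(P[...,0]-.683,P[...,1]+.145)<.04)&(P[...,2]>.06)&(P[...,2]<.1)
    print('btn',m.sum(),rect(P,m),np.nanmedian(P[m],0).round(4),np.percentile(P[m][:,2],[5,50,95]).round(3), 'bgr',np.median(c['frame'][m],0))
go(.5257,-.2008,.12,2)
E
```

```text
top plate 0.97 [348. 218.] [ 0.5255 -0.2011] [0.078 0.077] 85.9
top mat 0.65 [152. 248.] [0.4193 0.3988] [0.109 0.107] 1.2
top start_top 0.56 [334. 162.] [ 0.683  -0.1435] [0.025 0.025] 45.7
btn 181 (array([ 0.678 , -0.1464]), array([0.053, 0.043]), 63.2) [ 0.6786 -0.1407  0.0685] [0.062 0.068 0.08 ] bgr [56. 58. 62.]
side plate 0.71 [269. 164.] [ 0.7197 -0.2013] [0.024 0.031] 34.4
side mat 0.77 [231. 361.] [0.4184 0.399 ] [0.116 0.105] 3.5
side start_top 0.42 [269. 163.] [ 0.6867 -0.1535] [0.023 0.029] 34.4
btn 117 (array([ 0.6783, -0.1386]), array([0.039, 0.037]), 34.6) [ 0.6759 -0.1342  0.0685] [0.061 0.069 0.079] bgr [53. 53. 55.]
t 1.9 pos [ 0.326 -0.647  0.195] yaw -63.3 | roll -1.139 then off [0.4394 0.2149 0.0747]
```

Emit:
{"method": "servo_tool", "body": {"steps": [{"offset": [0, 0, 0], "roll": -0.1627}, {"offset": [0, 0, 0], "roll": -0.1627}, {"offset": [0, 0, 0], "roll": -0.1627}, {"offset": [0, 0, 0], "roll": -0.1627}, {"offset": [0, 0, 0], "roll": -0.1627}, {"offset": [0, 0, 0], "roll": -0.1627}, {"offset": [0, 0, 0], "roll": -0.1627}, {"offset": [0.044, 0.0215, 0], "roll": 0}, {"offset": [0.044, 0.0215, 0], "roll": 0}, {"offset": [0.044, 0.0215, 0], "roll": 0}, {"offset": [0.044, 0.0215, 0], "roll": 0}, {"offset": [0.044, 0.0215, 0], "roll": 0}, {"offset": [0.044, 0.0215, 0.01], "roll": 0}, {"offset": [0.044, 0.0215, 0.01], "roll": 0}, {"offset": [0.044, 0.0215, 0.01], "roll": 0}, {"offset": [0.044, 0.0215, 0.02], "roll": 0}, {"offset": [0.044, 0.0215, 0.02], "roll": 0}, {"offset": [0, 0, 0], "roll": 0}], "hand": 0, "newtons": 30}}

```text
clock: 4.1
position: [0.5271, -0.1956, 0.1237]
ee_rot: [-2.173, -2.266, -0.002]
force: [-0.4, -1.0, -0.7]
grip_width: 0.0465
finger_force: 0.0
```

```bash
python3 -c "
from h import *
go(.5257,-.2008,.021,2)"
```

```text
t 4.1 pos [ 0.527 -0.196  0.124] yaw 2.4 | roll 0.007 then off [-0.0054 -0.0015  0.1027]
```

Emit:
{"method": "servo_tool", "body": {"steps": [{"offset": [-0.0054, -0.0015, 0.02]}, {"offset": [0, 0, 0.03]}, {"offset": [0, 0, 0.03]}, {"offset": [0, 0, 0.0227]}, {"offset": [0, 0, 0]}, {"offset": [0, 0, 0]}]}}

```text
$.steps[0]: bad value
```

Emit:
{"method": "servo_tool", "body": {"steps": [{"offset": [0, 0, 0]}, {"offset": [0, 0, 0]}, {"offset": [0, 0, 0]}, {"offset": [0, 0, 0]}], "hand": 1, "newtons": 40}}

```text
$.steps[0]: bad value
```

Emit:
{"method": "servo_tool", "body": {"steps": [{"offset": [0, 0, -0.02]}, {"offset": [0, 0, -0.04]}, {"offset": [0, 0, -0.05]}, {"offset": [0, 0, -0.06]}, {"offset": [0, 0, 0]}, {"offset": [0, 0, 0]}]}}

```text
$.steps[0]: bad value
```

```bash
python3 -c "
from h import *
print(robot.get_obs()['grip_width'])
go(.4188,.399,.11,2)"
```

```text
0.0464535376584534
t 4.1 pos [ 0.527 -0.196  0.124] yaw 2.4 | roll 0.007 then off [ 0.5979 -0.0874  0.0151]
```

Each row needs a roll value.

Emit:
{"method": "servo_tool", "body": {"steps": [{"offset": [-0.0054, -0.0015, 0.02], "roll": 0}, {"offset": [0, 0, 0.03], "roll": 0}, {"offset": [0, 0, 0.03], "roll": 0}, {"offset": [0, 0, 0.0227], "roll": 0}, {"offset": [0, 0, 0], "roll": 0}, {"offset": [0, 0, 0], "roll": 0}]}}

```text
clock: 4.85
position: [0.5247, -0.2064, 0.0228]
ee_rot: [2.183, 2.258, 0.0]
force: [0.0, -0.3, -0.4]
grip_width: 0.0465
finger_force: 0.0
```

Emit:
{"method": "servo_tool", "body": {"steps": [{"offset": [0, 0, 0], "roll": 0}, {"offset": [0, 0, 0], "roll": 0}, {"offset": [0, 0, 0], "roll": 0}, {"offset": [0, 0, 0], "roll": 0}], "hand": 1, "newtons": 40}}

```text
clock: 5.35
position: [0.5245, -0.2057, 0.0222]
ee_rot: [2.182, 2.26, 0.0]
force: [0.2, -0.5, 0.2]
grip_width: 0.0112
finger_force: 0.0
```

Emit:
{"method": "servo_tool", "body": {"steps": [{"offset": [0, 0, -0.02], "roll": 0}, {"offset": [0, 0, -0.04], "roll": 0}, {"offset": [0, 0, -0.05], "roll": 0}, {"offset": [0, 0, -0.06], "roll": 0}, {"offset": [0, 0, 0], "roll": 0}, {"offset": [0, 0, 0], "roll": 0}]}}

```text
clock: 6.1
position: [0.524, -0.2057, 0.1917]
ee_rot: [2.182, 2.26, -0.001]
force: [-0.5, 1.0, 0.2]
grip_width: 0.0005
finger_force: 0.0
```

```bash
python3 -c "
from h import *
print(robot.get_obs()['grip_width'])
go(.4188,.399,.11,2)"
```

```text
0.0005170212072516441
t 6.1 pos [ 0.524 -0.206  0.192] yaw 2.0 | roll -0.000 then off [ 0.6081 -0.084   0.0816]
```

```bash
python3 -c "
from h import *
c=shot('side','s2.png'); t=shot('top','t2.png')
a=cv2.resize(c['frame'][100:260,200:400],None,fx=3,fy=3);cv2.imwrite('pics/s2c.png',a)
P=cloud(c);m=(abs(P[...,0]-.525)<.05)&(abs(P[...,1]+.2)<.05)&(P[...,2]>.035)&(P[...,2]<.05)
print(m.sum(),np.nanmean(P[m],0))
P=cloud(t);m=(abs(P[...,0]-.525)<.1)&(abs(P[...,1]+.2)<.1)&(P[...,2]>.004)&(P[...,2]<.3)
print(robot.get_obs())
"
```

```text
36 [ 0.52521528 -0.19906938  0.0407978 ]
{'clock': 6.2, 'joints': array([ 0.53737749,  0.43259823, -0.36660014,  1.96200771,  0.21367835,
        0.78653404,  0.08451272]), 'dq': array([-0.00079131,  0.0094131 ,  0.00011071, -0.0012024 , -0.00187164,
        0.00292343,  0.00011605]), 'joint_efforts': array([ 1.25608365e-01, -5.96444678e+01, -3.33897628e+00, -2.18194681e+01,
       -4.37987829e-02,  2.23392039e-02, -2.24841780e-03]), 'position': array([ 0.52353324, -0.20550053,  0.19062594]), 'ee_rot': array([-2.18074525e+00, -2.25843459e+00,  1.84199994e-03]), 'force': array([-0.05650724,  0.22552253,  0.42639831]), 'wrist_torque': array([-0.04641756, -0.10231939,  0.06372154]), 'finger_force': 0.0, 'grip_width': 0.00047956664745179553}
```

View pics/s2c.png

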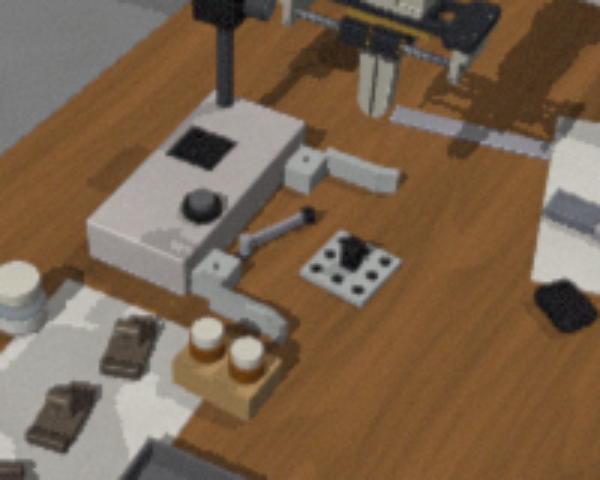

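```bash
python3 -c "
from h import *
o=robot.get_obs()
for n in ('side','top'):
    c=shot(n);P=cloud(c);print(n,w2px(c,o['position']+[0,0,-.008]))
    m=(P[...,2]>.13)&(P[...,2]<.25)&(np.hypot(P[...,0]-.52,P[...,1]+.2)<.2)
    if m.sum(): 
        q=P[m]; lo=q[q[:,2]<np.percentile(q[:,2],15)]; print(m.sum(),lo.mean(0).round(4),lo[:,2].min())
    if n=='side': print(px2w(c,325,136),[px2w(c,u,v).round(3) for u,v in ((323,130),(327,130),(325,120))])
"
```

```text
side (np.float64(322.9764498146477), np.float64(145.39810800925557))
111 [ 0.5219 -0.197   0.2199] 0.21304513825722748
[ 0.51689838 -0.19695144  0.22514002] [array([ 0.525, -0.196,  0.243]), array([ 0.513, -0.198,  0.247]), array([ 0.525, -0.201,  0.274])]
top (np.float64(362.37666197062657), np.float64(214.16012201900935))
```

View pics/t2.png

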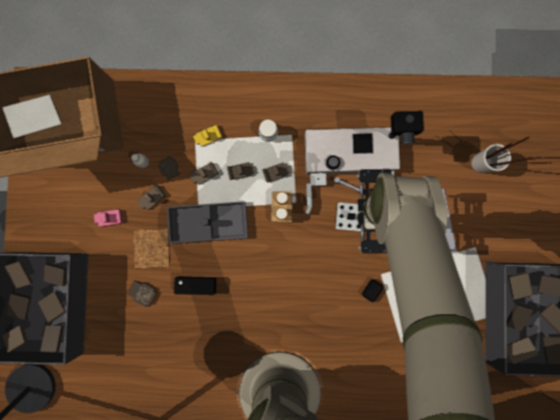

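The top view shows the gripper over the plate, but the fingertips are about 25–30 mm higher than the reported TCP says. The pads therefore closed above the knob. I'll lower the gripper and measure the tip again.

Emit:
{"method": "servo_tool", "body": {"steps": [{"offset": [0, 0, 0.04], "roll": 0}, {"offset": [0, 0, 0.05], "roll": 0}, {"offset": [0, 0, 0], "roll": 0}, {"offset": [0, 0, 0], "roll": 0}, {"offset": [0, 0, 0], "roll": 0}]}}

```text
clock: 6.92
position: [0.5255, -0.2059, 0.1036]
ee_rot: [2.181, 2.258, 0.002]
force: [0.2, -0.8, 0.5]
grip_width: 0.0004
finger_force: 0.0
```

```bash
python3 -c "
from h import *
o=robot.get_obs();print(o['position'],o['force'])
c=shot('side');P=cloud(c);print(w2px(c,o['position']+[0,0,-.008]))
m=(P[...,2]>.065)&(P[...,2]<.2)&(np.hypot(P[...,0]-.52,P[...,1]+.2)<.03)
v,u=np.nonzero(m);q=P[m];i=np.argsort(-v)
for k in i[:40:3]: print(u[k],v[k],q[k].round(3))
a=cv2.resize(c['frame'][110:230,240:400],None,fx=5,fy=5,interpolation=0);cv2.imwrite('pics/s3c.png',a)
"
```

```text
[ 0.52547935 -0.20590158  0.10364004] [ 0.24900441 -0.78510712  0.46723771]
(np.float64(319.8407184266684), np.float64(167.20857484456144))
321 161 [ 0.521 -0.2    0.128]
318 160 [ 0.531 -0.198  0.128]
321 160 [ 0.521 -0.199  0.132]
323 160 [ 0.514 -0.198  0.137]
321 159 [ 0.521 -0.198  0.136]
320 159 [ 0.524 -0.196  0.137]
318 158 [ 0.53  -0.195  0.139]
319 158 [ 0.527 -0.196  0.139]
323 158 [ 0.516 -0.2    0.142]
325 158 [ 0.509 -0.2    0.145]
319 157 [ 0.528 -0.197  0.142]
316 157 [ 0.539 -0.198  0.136]
325 157 [ 0.508 -0.196  0.152]
323 156 [ 0.516 -0.197  0.152]
```

View pics/s3c.png

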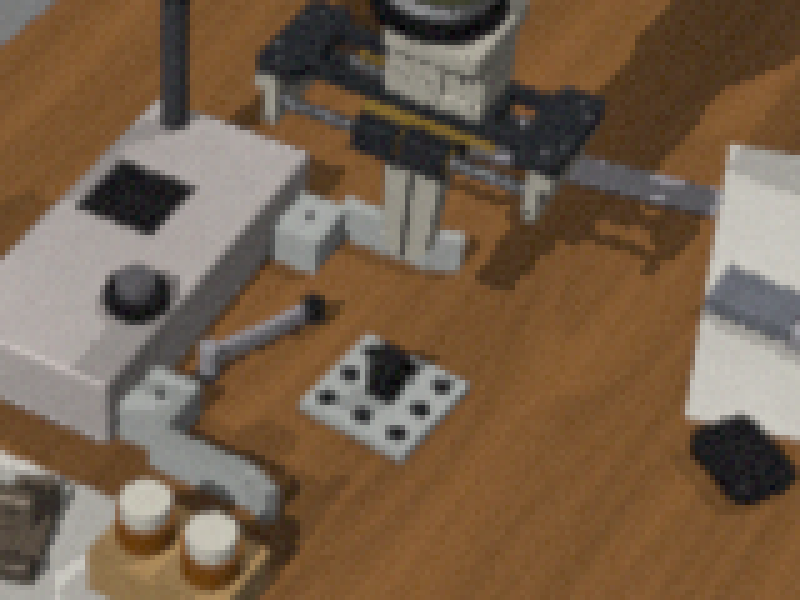

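Picture: the closed fingertips hang at about (322,162) full-frame, depth about z = 0.126, with the plate's knob at (318,184). So the real tip height is the reported z + 0.022, and x and y agree. I'll use that from here on.

Emit:
{"method": "servo_tool", "body": {"steps": [{"offset": [0.005, 0, 0], "roll": 0}, {"offset": [0, 0, 0], "roll": 0}, {"offset": [0, 0, 0.02], "roll": 0}, {"offset": [0, 0, 0.03], "roll": 0}, {"offset": [0, 0, 0.03], "roll": 0}, {"offset": [0, 0, 0.02], "roll": 0}, {"offset": [0, 0, 0.006], "roll": 0}, {"offset": [0, 0, 0.006], "roll": 0}, {"offset": [0, 0, 0], "roll": 0}, {"offset": [0, 0, 0], "roll": 0}], "hand": 0}}

```text
clock: 8.22
position: [0.5246, -0.2008, -0.0094]
ee_rot: [2.182, 2.259, 0.001]
force: [0.2, -0.5, 0.3]
grip_width: 0.0465
finger_force: 0.0
```

Emit:
{"method": "servo_tool", "body": {"steps": [{"offset": [0, 0, 0], "roll": 0}, {"offset": [0, 0, 0], "roll": 0}, {"offset": [0, 0, 0], "roll": 0}, {"offset": [0, 0, 0], "roll": 0}, {"offset": [0, 0, 0], "roll": 0}], "hand": 1, "newtons": 40}}

```text
clock: 8.85
position: [0.5249, -0.2007, -0.0098]
ee_rot: [2.181, 2.259, 0.001]
force: [2.5, 0.3, 2.1]
grip_width: 0.02
finger_force: 38.7
```

Emit:
{"method": "servo_tool", "body": {"steps": [{"offset": [0, 0, -0.02], "roll": 0}, {"offset": [0, 0, -0.04], "roll": 0}, {"offset": [0, 0, -0.04], "roll": 0}, {"offset": [0, 0, -0.04], "roll": 0}, {"offset": [0, 0, 0], "roll": 0}, {"offset": [0, 0, 0], "roll": 0}]}}

```text
clock: 9.6
position: [0.5231, -0.2007, 0.129]
ee_rot: [-2.182, -2.258, 0.002]
force: [0.0, -0.1, -2.5]
grip_width: 0.0201
finger_force: 38.7
```

```bash
python3 -c "
from h import *
print(robot.get_obs()['grip_width'],robot.get_obs()['force'])
go(.4188,.399,.13,2)"
```

```text
0.020073042196726842 [ 0.04701189 -0.13865872 -2.53066039]
t 9.6 pos [ 0.523 -0.201  0.129] yaw 2.0 | roll -0.000 then off [ 0.603  -0.0834 -0.0007]
```

Emit:
{"method": "servo_tool", "body": {"steps": [{"offset": [0.0335, -0.0046, 0], "roll": 0}, {"offset": [0.0335, -0.0046, 0], "roll": 0}, {"offset": [0.0335, -0.0046, 0], "roll": 0}, {"offset": [0.0335, -0.0046, 0], "roll": 0}, {"offset": [0.0335, -0.0046, 0], "roll": 0}, {"offset": [0.0335, -0.0046, 0], "roll": 0}, {"offset": [0.0335, -0.0046, 0], "roll": 0}, {"offset": [0.0335, -0.0046, 0], "roll": 0}, {"offset": [0.0335, -0.0046, 0], "roll": 0}, {"offset": [0.0335, -0.0046, 0], "roll": 0}, {"offset": [0.0335, -0.0046, 0], "roll": 0}, {"offset": [0.0335, -0.0046, 0], "roll": 0}, {"offset": [0.0335, -0.0046, 0], "roll": 0}, {"offset": [0.0335, -0.0046, 0], "roll": 0}, {"offset": [0.0335, -0.0046, 0], "roll": 0}, {"offset": [0.0335, -0.0046, 0], "roll": 0}, {"offset": [0.0335, -0.0046, 0], "roll": 0}, {"offset": [0.0335, -0.0046, 0], "roll": 0}, {"offset": [0, 0, 0], "roll": 0}, {"offset": [0, 0, 0], "roll": 0}]}}

```text
clock: 12.1
position: [0.4198, 0.3977, 0.1283]
ee_rot: [2.182, 2.26, -0.005]
force: [0.3, -0.3, -2.7]
grip_width: 0.0202
finger_force: 38.7
```

```bash
python3 -c "
from h import *
o=robot.get_obs();print(o['grip_width'],o['force'],o['joints'].round(2))
go(.4188,.399,-0.004,2)
for n in ('side','top'):
    c=shot(n);P=cloud(c);p=o['position']
    m=(np.hypot(P[...,0]-p[0],P[...,1]-p[1])<.08)&(P[...,2]<.17)&(P[...,2]>.1); m2=m&(P[...,2]<.155)
    print(n,m2.sum(),rect(P,m2) if m2.sum()>5 else '',np.nanmean(P[m2],0))
"
```

```text
0.020220371254172254 [ 0.27232891 -0.32281549 -2.66855452] [-0.64  0.53 -0.31  1.99  0.25  0.67 -1.07]
t 12.1 pos [0.42  0.398 0.128] yaw 2.0 | roll 0.000 then off [ 0.0017 -0.0007  0.1323]
side 771 (array([0.4192, 0.3966]), array([0.081, 0.081]), 88.5) [0.41560127 0.41739279 0.14589915]
top 434 (array([0.419 , 0.3862]), array([0.078, 0.066]), 0.6) [0.4197516  0.37285352 0.14611527]
```

Emit:
{"method": "servo_tool", "body": {"steps": [{"offset": [0.0015, 0, 0.03], "roll": 0}, {"offset": [0, 0, 0.04], "roll": 0}, {"offset": [0, 0, 0.04], "roll": 0}, {"offset": [0, 0, 0.015], "roll": 0}, {"offset": [0, 0, 0.004], "roll": 0}, {"offset": [0, 0, 0.004], "roll": 0}, {"offset": [0, 0, 0], "roll": 0}, {"offset": [0, 0, 0], "roll": 0}]}}

```text
clock: 13.2
position: [0.4208, 0.4009, -0.0022]
ee_rot: [2.183, 2.26, 0.002]
force: [0.2, 0.7, -1.8]
grip_width: 0.0201
finger_force: 38.7
```

Emit:
{"method": "servo_tool", "body": {"steps": [{"offset": [0, 0, 0], "roll": 0}, {"offset": [0, 0, 0], "roll": 0}, {"offset": [0, 0, 0], "roll": 0}], "hand": 0.2}}

```text
clock: 13.58
position: [0.4205, 0.4007, -0.0028]
ee_rot: [-2.182, -2.26, -0.001]
force: [-0.1, -0.8, -1.0]
grip_width: 0.0369
finger_force: 0.0
```

Emit:
{"method": "servo_tool", "body": {"steps": [{"offset": [0, 0, -0.02], "roll": 0}, {"offset": [0, 0, -0.04], "roll": 0}, {"offset": [0, 0, -0.04], "roll": 0}, {"offset": [0, 0, -0.04], "roll": 0}, {"offset": [0, 0, 0], "roll": 0}]}}

```text
clock: 14.2
position: [0.4217, 0.4018, 0.14]
ee_rot: [2.183, 2.259, 0.008]
force: [-0.1, 1.0, -0.3]
grip_width: 0.0374
finger_force: 0.0
```

```bash
python3 -c "
from h import *
sherds(cams=('side','top'))
go(.5697,.402,.12,-48)"
```

```text
side 0.78 c [70. 82. 94.] lug [0.5694 0.4036 0.037 ] 67 pca 133.1 rect [0.571 0.402] [0.042 0.086] rim [0.589 0.372] rimang -59.0
side 0.64 c [107.  85. 159.] lug [0.5074 0.5321 0.0372] 86 pca 99.9 rect [0.509 0.531] [0.046 0.082] rim [0.516 0.499] rimang -76.0
top 0.93 c [60.5 73.  83.5] lug [0.6593 0.1302 0.0367] 41 pca 101.3 rect [0.662 0.131] [0.043 0.08 ] rim [0.65  0.169] rimang 103.0
top 0.92 c [61. 73. 83.] lug [0.6477 0.2424 0.0362] 44 pca 120.8 rect [0.649 0.244] [0.045 0.079] rim [0.666 0.209] rimang -62.0
top 0.74 c [62. 74. 85.] lug [0.6582 0.0226 0.0365] 40 pca 110.6 rect [0.659 0.022] [0.043 0.078] rim [0.642 0.054] rimang 117.0
top 0.64 c [59.  71.5 84.5] lug [0.5704 0.4006 0.0369] 42 pca 130.5 rect [0.572 0.401] [0.046 0.081] rim [0.595 0.382] rimang -37.0
top 0.6 c [ 49. 155. 186.] lug [0.7627 0.2352 0.0375] 37 pca 114.4 rect [0.764 0.234] [0.044 0.078] rim [0.771 0.196] rimang -78.0
top 0.52 c [ 95.  81. 149.] lug [nan nan nan] 0 pca 115.7 rect [0.522 0.538] [0.038 0.079] rim [0.595 0.382] rimang nan
t 14.5 pos [0.42  0.4   0.136] yaw 2.0 | roll 0.873 then off [0.1126 0.0988 0.0155]
```

Emit:
{"method": "servo_tool", "body": {"steps": [{"offset": [0, 0, 0], "roll": 0.1746}, {"offset": [0, 0, 0], "roll": 0.1746}, {"offset": [0, 0, 0], "roll": 0.1746}, {"offset": [0, 0, 0], "roll": 0.1746}, {"offset": [0, 0, 0], "roll": 0.1746}, {"offset": [0.0282, 0.0247, 0.005], "roll": 0}, {"offset": [0.0282, 0.0247, 0.005], "roll": 0}, {"offset": [0.0282, 0.0247, 0.005], "roll": 0}, {"offset": [0.028, 0.0247, 0], "roll": 0}, {"offset": [0, 0, 0], "roll": 0}, {"offset": [0, 0, 0], "roll": 0}, {"offset": [0, 0, 0], "roll": 0}], "hand": 0.14, "newtons": 30}}

```text
clock: 16.0
position: [0.5688, 0.4029, 0.1217]
ee_rot: [-2.932, -1.127, 0.002]
force: [0.3, 0.4, 1.1]
grip_width: 0.04
finger_force: 0.0
```

```bash
python3 -c "
from h import *
go(.5697,.402,-.004,-48)"
```

```text
t 16.0 pos [0.569 0.403 0.122] yaw -47.9 | roll 0.001 then off [0.0002 0.0014 0.1257]
```

Emit:
{"method": "servo_tool", "body": {"steps": [{"offset": [0, 0.001, 0.03], "roll": 0}, {"offset": [0, 0, 0.04], "roll": 0}, {"offset": [0, 0, 0.035], "roll": 0}, {"offset": [0, 0, 0.015], "roll": 0}, {"offset": [0, 0, 0.005], "roll": 0}, {"offset": [0, 0, 0], "roll": 0}, {"offset": [0, 0, 0], "roll": 0}]}}

```text
clock: 16.88
position: [0.5715, 0.4022, -0.0017]
ee_rot: [-2.933, -1.125, -0.003]
force: [0.4, 0.6, 0.2]
grip_width: 0.0398
finger_force: 0.0
```

Emit:
{"method": "servo_tool", "body": {"steps": [{"offset": [0, 0, 0], "roll": 0}, {"offset": [0, 0, 0], "roll": 0}, {"offset": [0, 0, 0], "roll": 0}, {"offset": [0, 0, 0], "roll": 0}, {"offset": [0, 0, 0], "roll": 0}], "hand": 1}}

```text
clock: 17.5
position: [0.5709, 0.4018, -0.0028]
ee_rot: [-2.933, -1.125, -0.0]
force: [-0.8, 0.3, 3.3]
grip_width: 0.0136
finger_force: 30.0
```

Emit:
{"method": "servo_tool", "body": {"steps": [{"offset": [0, 0, -0.02], "roll": 0}, {"offset": [0, 0, -0.04], "roll": 0}, {"offset": [0, 0, -0.04], "roll": 0}, {"offset": [0, 0, 0], "roll": 0}, {"offset": [0, 0, 0], "roll": 0}]}}

```text
clock: 18.12
position: [0.5707, 0.4014, 0.0973]
ee_rot: [2.933, 1.125, -0.0]
force: [-1.2, 0.6, -1.3]
grip_width: 0.0139
finger_force: 30.0
```

```bash
python3 - <<'E'
from h import *
import json
def tr(lx,ly,t=(.5013,.2272),a=5.2):
    a=np.radians(a);return t[0]+lx*np.cos(a)-ly*np.sin(a),t[1]+lx*np.sin(a)+ly*np.cos(a)
print(robot.get_obs()['grip_width'])
for ly in (86,36,-36,-86):
    print(ly,np.round(tr(0,ly/1000),4))
x,y=tr(0,.086); go(x,y,.11,5.2)
E
```

```text
0.013931421895727197
86 [0.4935 0.3128]
36 [0.498  0.2631]
-36 [0.5046 0.1913]
-86 [0.5091 0.1416]
t 18.1 pos [0.571 0.401 0.097] yaw -48.0 | roll -0.929 then off [-0.0812 -0.0849 -0.0127]
```

Emit:
{"method": "servo_tool", "body": {"steps": [{"offset": [0, 0, 0], "roll": -0.1548}, {"offset": [0, 0, 0], "roll": -0.1548}, {"offset": [0, 0, 0], "roll": -0.1548}, {"offset": [0, 0, 0], "roll": -0.1548}, {"offset": [0, 0, 0], "roll": -0.1548}, {"offset": [0, 0, 0], "roll": -0.1548}, {"offset": [-0.027, -0.0283, 0], "roll": 0}, {"offset": [-0.027, -0.0283, 0], "roll": 0}, {"offset": [-0.027, -0.0283, 0], "roll": 0}, {"offset": [0, 0, 0], "roll": 0}, {"offset": [0, 0, 0], "roll": 0}, {"offset": [0, 0, 0], "roll": 0}]}}

```text
clock: 19.62
position: [0.4941, 0.3142, 0.0966]
ee_rot: [-2.118, -2.32, -0.0]
force: [-1.1, 0.1, -0.8]
grip_width: 0.0141
finger_force: 30.0
```

```bash
python3 - <<'E'
from h import *
print(robot.get_obs()['grip_width'])
go(.4935,.3128,.0035,5.2)
c=shot('side');P=cloud(c);p=robot.get_obs()['position']
m=(np.hypot(P[...,0]-p[0],P[...,1]-p[1])<.06)&(P[...,2]<p[2]+.023)&(P[...,2]>p[2]-.012)
print(m.sum(),rect(P,m))
E
```

```text
0.014094228798105426
t 19.6 pos [0.494 0.314 0.097] yaw 5.2 | roll 0.000 then off [-0.0014 -0.0007  0.0931]
411 (array([0.493 , 0.3166]), array([0.081, 0.042]), 8.5)
```

Emit:
{"method": "servo_tool", "body": {"steps": [{"offset": [-0.0025, 0.0005, 0.03], "roll": 0.03}, {"offset": [0, 0, 0.04], "roll": 0}, {"offset": [0, 0, 0.015], "roll": 0}, {"offset": [0, 0, 0.007], "roll": 0}, {"offset": [0, 0, 0], "roll": 0}, {"offset": [0, 0, 0], "roll": 0}]}}

```text
clock: 20.42
position: [0.495, 0.3113, 0.006]
ee_rot: [2.153, 2.288, 0.002]
force: [0.2, -0.7, -1.4]
grip_width: 0.0136
finger_force: 30.0
```

Emit:
{"method": "servo_tool", "body": {"steps": [{"offset": [0, 0, 0], "roll": 0}, {"offset": [0, 0, 0], "roll": 0}, {"offset": [0, 0, 0], "roll": 0}], "hand": 0.3}}

```text
clock: 20.8
position: [0.4946, 0.311, 0.0053]
ee_rot: [2.153, 2.288, 0.001]
force: [-0.2, 0.2, -0.1]
grip_width: 0.0323
finger_force: 0.0
```

Emit:
{"method": "servo_tool", "body": {"steps": [{"offset": [0, 0, -0.03], "roll": 0}, {"offset": [0, 0, -0.05], "roll": 0}, {"offset": [0, 0, -0.05], "roll": 0}, {"offset": [0, 0, 0], "roll": 0}]}}

```text
clock: 21.3
position: [0.4962, 0.3122, 0.1387]
ee_rot: [2.153, 2.286, 0.01]
force: [1.0, -0.4, 0.5]
grip_width: 0.0326
finger_force: 0.0
```

```bash
python3 - <<'E'
from h import *
sherds(cams=('side',))
go(.6475,.2435,.11,-59)
E
```

```text
side 0.85 c [110.  87. 163.] lug [0.5073 0.5322 0.0371] 87 pca 99.4 rect [0.509 0.532] [0.046 0.081] rim [0.513 0.499] rimang -80.0
side 0.77 c [68.  78.5 88.5] lug [0.6578 0.0264 0.0364] 37 pca 107.0 rect [0.659 0.024] [0.043 0.086] rim [0.646 0.058] rimang 110.0
side 0.7 c [ 10. 160. 192.] lug [0.7659 0.2423 0.0369] 24 pca 132.9 rect [0.772 0.244] [0.033 0.082] rim [0.776 0.199] rimang -76.0
side 0.62 c [70. 81. 90.] lug [0.6549 0.2556 0.034 ] 1 pca 131.0 rect [0.639 0.259] [0.044 0.051] rim [0.661 0.223] rimang -80.0
side 0.56 c [72. 84. 95.] lug [0.4927 0.3133 0.0408] 66 pca -179.4 rect [0.497 0.31 ] [0.084 0.044] rim [0.518 0.315] rimang 3.0
side 0.4 c [147. 149. 152.] lug [nan nan nan] 0 pca 110.2 rect [ 0.688 -0.324] [0.28 0.57] rim [0.646 0.058] rimang nan
t 21.4 pos [0.494 0.31  0.134] yaw 3.5 | roll 1.090 then off [0.0971 0.1364 0.0243]
```

Emit:
{"method": "servo_tool", "body": {"steps": [{"offset": [0, 0, 0], "roll": 0.1557}, {"offset": [0, 0, 0], "roll": 0.1557}, {"offset": [0, 0, 0], "roll": 0.1557}, {"offset": [0, 0, 0], "roll": 0.1557}, {"offset": [0, 0, 0], "roll": 0.1557}, {"offset": [0, 0, 0], "roll": 0.1557}, {"offset": [0, 0, 0], "roll": 0.1557}, {"offset": [0.0243, 0.0341, 0], "roll": 0}, {"offset": [0.0243, 0.0341, 0], "roll": 0}, {"offset": [0.0243, 0.0341, 0], "roll": 0}, {"offset": [0.0243, 0.0341, 0.02], "roll": 0}, {"offset": [0, 0, 0], "roll": 0}, {"offset": [0, 0, 0], "roll": 0}, {"offset": [0, 0, 0], "roll": 0}], "hand": 0.14}}

```text
clock: 23.2
position: [0.6468, 0.2452, 0.1147]
ee_rot: [-3.026, -0.843, 0.001]
force: [-0.1, 0.4, 0.4]
grip_width: 0.0401
finger_force: 0.0
```

```bash
python3 - <<'E'
from h import *
c=shot('side');P=cloud(c)
m=(np.hypot(P[...,0]-.6475,P[...,1]-.244)<.05)&(P[...,2]>.032)&(P[...,2]<.045);print(m.sum(),rect(P,m))
go(.6475,.244,-.004,-59)
E
```

```text
51 (array([0.6465, 0.2446]), array([0.026, 0.015]), 42.8)
t 23.2 pos [0.647 0.245 0.115] yaw -58.9 | roll 0.002 then off [-0.0002  0.0014  0.1191]
```

Emit:
{"method": "servo_tool", "body": {"steps": [{"offset": [0, 0.001, 0.03], "roll": 0}, {"offset": [0, 0, 0.04], "roll": 0}, {"offset": [0, 0, 0.03], "roll": 0}, {"offset": [0, 0, 0.014], "roll": 0}, {"offset": [0, 0, 0.005], "roll": 0}, {"offset": [0, 0, 0], "roll": 0}, {"offset": [0, 0, 0], "roll": 0}]}}

```text
clock: 24.12
position: [0.6492, 0.2435, -0.0028]
ee_rot: [-3.027, -0.84, -0.003]
force: [-0.6, 1.0, -0.5]
grip_width: 0.0396
finger_force: 0.0
```

Emit:
{"method": "servo_tool", "body": {"steps": [{"offset": [0, 0, 0], "roll": 0}, {"offset": [0, 0, 0], "roll": 0}, {"offset": [0, 0, 0], "roll": 0}, {"offset": [0, 0, 0], "roll": 0}, {"offset": [0, 0, 0], "roll": 0}], "hand": 1}}

```text
clock: 24.75
position: [0.6485, 0.2434, -0.0038]
ee_rot: [-3.027, -0.841, -0.0]
force: [-0.7, -0.0, 3.9]
grip_width: 0.0138
finger_force: 30.0
```

Emit:
{"method": "servo_tool", "body": {"steps": [{"offset": [0, 0, -0.02], "roll": 0}, {"offset": [0, 0, -0.04], "roll": 0}, {"offset": [0, 0, -0.05], "roll": 0}, {"offset": [0, 0, 0], "roll": 0}, {"offset": [0, 0, 0], "roll": 0}]}}

```text
clock: 25.38
position: [0.6482, 0.2431, 0.1065]
ee_rot: [3.027, 0.84, 0.0]
force: [-0.0, -0.5, -0.9]
grip_width: 0.014
finger_force: 30.0
```

```bash
python3 - <<'E'
from h import *
print(robot.get_obs()['grip_width'])
go(.498,.2631,.11,5.2)
E
```

```text
0.013955513311570253
t 25.4 pos [0.648 0.243 0.106] yaw -59.0 | roll -1.120 then off [ 0.0336 -0.1478 -0.0036]
```

Emit:
{"method": "servo_tool", "body": {"steps": [{"offset": [0, 0, 0], "roll": -0.16}, {"offset": [0, 0, 0], "roll": -0.16}, {"offset": [0, 0, 0], "roll": -0.16}, {"offset": [0, 0, 0], "roll": -0.16}, {"offset": [0, 0, 0], "roll": -0.16}, {"offset": [0, 0, 0], "roll": -0.16}, {"offset": [0, 0, 0], "roll": -0.16}, {"offset": [0.0084, -0.037, 0], "roll": 0}, {"offset": [0.0084, -0.037, 0], "roll": 0}, {"offset": [0.0084, -0.037, 0], "roll": 0}, {"offset": [0.0084, -0.037, 0], "roll": 0}, {"offset": [0, 0, 0], "roll": 0}, {"offset": [0, 0, 0], "roll": 0}, {"offset": [0, 0, 0], "roll": 0}]}}

```text
clock: 27.12
position: [0.499, 0.263, 0.1055]
ee_rot: [-2.12, -2.319, 0.0]
force: [0.5, 0.3, -1.1]
grip_width: 0.0136
finger_force: 30.0
```

```bash
python3 - <<'E'
from h import *
print(robot.get_obs()['grip_width'])
go(.498,.2631,.0035,5.2)
c=shot('side');P=cloud(c);p=robot.get_obs()['position']
m=(np.hypot(P[...,0]-p[0],P[...,1]-p[1])<.06)&(P[...,2]<p[2]+.023)&(P[...,2]>p[2]-.012)
print(m.sum(),rect(P,m))
E
```

```text
0.01361700471614739
t 27.1 pos [0.499 0.263 0.106] yaw 5.1 | roll -0.001 then off [ 0.0002 -0.001   0.102 ]
394 (array([0.4977, 0.2664]), array([0.081, 0.042]), 9.7)
```

Emit:
{"method": "servo_tool", "body": {"steps": [{"offset": [-0.002, -0.0005, 0.03], "roll": 0.035}, {"offset": [0, 0, 0.04], "roll": 0}, {"offset": [0, 0, 0.023], "roll": 0}, {"offset": [0, 0, 0.008], "roll": 0}, {"offset": [0, 0, 0], "roll": 0}, {"offset": [0, 0, 0], "roll": 0}]}}

```text
clock: 27.92
position: [0.4984, 0.2615, 0.0058]
ee_rot: [2.159, 2.282, 0.002]
force: [-0.3, -0.1, -2.2]
grip_width: 0.0136
finger_force: 30.0
```

Emit:
{"method": "servo_tool", "body": {"steps": [{"offset": [0, 0, 0], "roll": 0}, {"offset": [0, 0, 0], "roll": 0}, {"offset": [0, 0, 0], "roll": 0}], "hand": 0.3}}

```text
clock: 28.3
position: [0.498, 0.2614, 0.0054]
ee_rot: [2.159, 2.282, 0.001]
force: [1.3, -0.1, 0.1]
grip_width: 0.0323
finger_force: 0.0
```

Emit:
{"method": "servo_tool", "body": {"steps": [{"offset": [0, 0, -0.03], "roll": 0}, {"offset": [0, 0, -0.05], "roll": 0}, {"offset": [0, 0, -0.05], "roll": 0}, {"offset": [0, 0, 0], "roll": 0}]}}

```text
clock: 28.8
position: [0.4996, 0.2624, 0.1386]
ee_rot: [2.158, 2.281, 0.01]
force: [0.5, -0.0, -0.9]
grip_width: 0.0325
finger_force: 0.0
```

```bash
python3 - <<'E'
from h import *
sherds(cams=('side','top'))
go(.6593,.132,.11,102.5)
print(robot.get_obs()['joints'].round(2))
E
```

```text
side 0.95 c [ 10. 148. 176.] lug [0.7628 0.2387 0.0365] 45 pca 114.9 rect [0.764 0.238] [0.048 0.09 ] rim [0.777 0.206] rimang -66.0
side 0.93 c [70. 81. 91.] lug [0.4955 0.2708 0.0406] 87 pca 178.5 rect [0.5  0.26] [0.085 0.049] rim [0.526 0.268] rimang -5.0
side 0.74 c [113.  89. 166.] lug [0.5074 0.5323 0.0371] 87 pca 101.5 rect [0.509 0.531] [0.044 0.081] rim [0.51  0.492] rimang -86.0
side 0.71 c [70.  82.5 93.5] lug [0.4928 0.3099 0.0404] 77 pca -179.8 rect [0.497 0.309] [0.084 0.048] rim [0.531 0.308] rimang -2.0
top 0.91 c [59.5 71.  81. ] lug [0.6591 0.1303 0.0372] 41 pca 100.8 rect [0.66  0.131] [0.044 0.08 ] rim [0.654 0.165] rimang 97.0
top 0.66 c [ 47.5 148.  178. ] lug [0.7627 0.235  0.037 ] 41 pca 113.6 rect [0.763 0.236] [0.047 0.081] rim [0.777 0.204] rimang -65.0
top 0.65 c [59. 70. 80.] lug [0.4967 0.2612 0.0405] 44 pca -177.0 rect [0.498 0.261] [0.079 0.039] rim [0.537 0.26 ] rimang -2.0
top 0.6 c [61. 73. 84.] lug [0.6583 0.0228 0.0371] 42 pca 108.1 rect [0.66  0.023] [0.046 0.08 ] rim [0.641 0.051] rimang 121.0
top 0.59 c [127. 106. 193.] lug [0.509  0.5299 0.0364] 37 pca 167.5 rect [0.507 0.55 ] [0.042 0.039] rim [0.52  0.499] rimang -71.0
t 29.1 pos [0.497 0.261 0.134] yaw 3.2 | roll -1.733 then off [-0.1305 -0.1609  0.0235]
[-0.31  0.51 -0.39  2.02  0.3   0.67 -0.84]
```

Emit:
{"method": "servo_tool", "body": {"steps": [{"offset": [0, 0, 0], "roll": -0.1733}, {"offset": [0, 0, 0], "roll": -0.1733}, {"offset": [0, 0, 0], "roll": -0.1733}, {"offset": [0, 0, 0], "roll": -0.1733}, {"offset": [0, 0, 0], "roll": -0.1733}, {"offset": [0, 0, 0], "roll": -0.1733}, {"offset": [0, 0, 0], "roll": -0.1733}, {"offset": [0, 0, 0], "roll": -0.1733}, {"offset": [0, 0, 0], "roll": -0.1733}, {"offset": [0, 0, 0], "roll": -0.1733}, {"offset": [-0.0326, -0.0402, 0], "roll": 0}, {"offset": [-0.0326, -0.0402, 0], "roll": 0}, {"offset": [-0.0326, -0.0402, 0], "roll": 0}, {"offset": [-0.0326, -0.0402, 0.02], "roll": 0}, {"offset": [0, 0, 0], "roll": 0}, {"offset": [0, 0, 0], "roll": 0}, {"offset": [0, 0, 0], "roll": 0}], "hand": 0.14}}

```text
clock: 31.22
position: [0.6589, 0.1342, 0.1152]
ee_rot: [0.346, -3.122, -0.001]
force: [0.2, -1.1, 0.2]
grip_width: 0.0399
finger_force: 0.0
```

```bash
python3 - <<'E'
from h import *
c=shot('side');P=cloud(c)
m=(np.hypot(P[...,0]-.6593,P[...,1]-.132)<.05)&(P[...,2]>.032)&(P[...,2]<.045);print(m.sum(),rect(P,m))
go(.659,.132,-.004,102)
E
```

```text
44 (array([0.66  , 0.1343]), array([0.025, 0.015]), 14.2)
t 31.3 pos [0.659 0.134 0.115] yaw 102.6 | roll 0.011 then off [ 0.0005 -0.002   0.1194]
```

Emit:
{"method": "servo_tool", "body": {"steps": [{"offset": [0, -0.0015, 0.03], "roll": 0}, {"offset": [0, 0, 0.04], "roll": 0}, {"offset": [0, 0, 0.03], "roll": 0}, {"offset": [0, 0, 0.014], "roll": 0}, {"offset": [0, 0, 0.005], "roll": 0}, {"offset": [0, 0, 0], "roll": 0}, {"offset": [0, 0, 0], "roll": 0}]}}

```text
clock: 32.15
position: [0.6608, 0.1313, -0.0029]
ee_rot: [-0.342, 3.121, 0.0]
force: [0.2, 0.5, -0.1]
grip_width: 0.0396
finger_force: 0.0
```

Emit:
{"method": "servo_tool", "body": {"steps": [{"offset": [0, 0, 0], "roll": 0}, {"offset": [0, 0, 0], "roll": 0}, {"offset": [0, 0, 0], "roll": 0}, {"offset": [0, 0, 0], "roll": 0}, {"offset": [0, 0, 0], "roll": 0}], "hand": 1}}

```text
clock: 32.78
position: [0.6602, 0.1312, -0.0038]
ee_rot: [-0.342, 3.123, 0.0]
force: [-0.2, -0.6, 2.9]
grip_width: 0.0136
finger_force: 30.0
```

Emit:
{"method": "servo_tool", "body": {"steps": [{"offset": [0, 0, -0.02], "roll": 0}, {"offset": [0, 0, -0.04], "roll": 0}, {"offset": [0, 0, -0.05], "roll": 0}, {"offset": [0, 0, 0], "roll": 0}, {"offset": [0, 0, 0], "roll": 0}]}}

```text
clock: 33.4
position: [0.66, 0.1305, 0.1063]
ee_rot: [-0.341, 3.123, -0.001]
force: [-0.1, 0.4, -0.7]
grip_width: 0.0137
finger_force: 30.0
```

```bash
python3 - <<'E'
from h import *
print(robot.get_obs()['grip_width'])
go(.5046,.1913,.11,5.2)
E
```

```text
0.013695486548506264
t 33.4 pos [0.66  0.13  0.106] yaw 102.5 | roll 1.698 then off [ 0.0747 -0.1493 -0.0038]
```

Emit:
{"method": "servo_tool", "body": {"steps": [{"offset": [0, 0, 0], "roll": 0.17}, {"offset": [0, 0, 0], "roll": 0.17}, {"offset": [0, 0, 0], "roll": 0.17}, {"offset": [0, 0, 0], "roll": 0.17}, {"offset": [0, 0, 0], "roll": 0.17}, {"offset": [0, 0, 0], "roll": 0.17}, {"offset": [0, 0, 0], "roll": 0.17}, {"offset": [0, 0, 0], "roll": 0.17}, {"offset": [0, 0, 0], "roll": 0.17}, {"offset": [0, 0, 0], "roll": 0.17}, {"offset": [0.0187, -0.0373, 0], "roll": 0}, {"offset": [0.0187, -0.0373, 0], "roll": 0}, {"offset": [0.0187, -0.0373, 0], "roll": 0}, {"offset": [0.0187, -0.0373, 0], "roll": 0}, {"offset": [0, 0, 0], "roll": 0}, {"offset": [0, 0, 0], "roll": 0}, {"offset": [0, 0, 0], "roll": 0}]}}

```text
clock: 35.52
position: [0.5058, 0.1917, 0.1056]
ee_rot: [2.122, 2.316, -0.001]
force: [0.1, 0.7, -1.3]
grip_width: 0.014
finger_force: 30.0
```

```bash
python3 - <<'E'
from h import *
print(robot.get_obs()['grip_width'])
go(.5046,.1913,.0045,5.2)
c=shot('side');P=cloud(c);p=robot.get_obs()['position']
m=(np.hypot(P[...,0]-p[0],P[...,1]-p[1])<.06)&(P[...,2]<p[2]+.023)&(P[...,2]>p[2]-.012)
print(m.sum(),rect(P,m))
E
```

```text
0.01398244139033774
t 35.5 pos [0.506 0.192 0.106] yaw 5.0 | roll -0.003 then off [-0.0002 -0.0012  0.1011]
351 (array([0.5043, 0.1901]), array([0.08 , 0.044]), 7.1)
```

Emit:
{"method": "servo_tool", "body": {"steps": [{"offset": [0.0015, 0, 0.03], "roll": 0.015}, {"offset": [0, 0, 0.04], "roll": 0}, {"offset": [0, 0, 0.023], "roll": 0}, {"offset": [0, 0, 0.008], "roll": 0}, {"offset": [0, 0, 0], "roll": 0}, {"offset": [0, 0, 0], "roll": 0}]}}

```text
clock: 36.33
position: [0.5054, 0.1939, 0.0058]
ee_rot: [2.138, 2.301, 0.002]
force: [1.0, 0.6, -0.8]
grip_width: 0.0135
finger_force: 30.0
```

Emit:
{"method": "servo_tool", "body": {"steps": [{"offset": [0, 0, 0], "roll": 0}, {"offset": [0, 0, 0], "roll": 0}, {"offset": [0, 0, 0], "roll": 0}], "hand": 0.3}}

```text
clock: 36.7
position: [0.505, 0.1938, 0.0053]
ee_rot: [2.138, 2.302, 0.001]
force: [0.5, 0.1, -0.3]
grip_width: 0.0318
finger_force: 0.0
```

Emit:
{"method": "servo_tool", "body": {"steps": [{"offset": [0, 0, -0.03], "roll": 0}, {"offset": [0, 0, -0.05], "roll": 0}, {"offset": [0, 0, -0.05], "roll": 0}, {"offset": [0, 0, 0], "roll": 0}]}}

```text
clock: 37.2
position: [0.5067, 0.1946, 0.1385]
ee_rot: [2.137, 2.299, 0.009]
force: [-0.2, -0.2, 0.0]
grip_width: 0.0328
finger_force: 0.0
```

```bash
python3 - <<'E'
from h import *
sherds(cams=('side','top'))
go(.6582,.0243,.11,109.5)
E
```

```text
side 0.9 c [68. 79. 89.] lug [0.4963 0.258  0.04  ] 83 pca 179.7 rect [0.5  0.26] [0.085 0.05 ] rim [0.535 0.259] rimang 2.0
side 0.88 c [114.  90. 167.] lug [0.5072 0.5322 0.0371] 89 pca 100.6 rect [0.509 0.531] [0.046 0.081] rim [0.514 0.498] rimang -78.0
side 0.86 c [63.  72.5 81. ] lug [0.5026 0.1949 0.0407] 56 pca 176.5 rect [0.507 0.187] [0.084 0.047] rim [0.537 0.19 ] rimang -7.0
side 0.69 c [64. 74. 84.] lug [0.4926 0.3103 0.0403] 82 pca -179.4 rect [0.496 0.311] [0.084 0.05 ] rim [0.521 0.311] rimang 1.0
side 0.68 c [ 10.  147.  174.5] lug [0.7619 0.2385 0.0366] 47 pca 118.0 rect [0.765 0.238] [0.049 0.089] rim [0.775 0.206] rimang -68.0
side 0.43 c [94. 90. 92.] lug [nan nan nan] 0 pca 124.5 rect [ 0.721 -0.2  ] [0.021 0.031] rim [0.775 0.206] rimang nan
top 0.87 c [103.  86. 161.] lug [0.5083 0.5293 0.0369] 40 pca 98.5 rect [0.508 0.53 ] [0.042 0.081] rim [0.509 0.495] rimang -89.0
top 0.67 c [61.  74.  83.5] lug [0.6584 0.0224 0.0365] 37 pca 106.5 rect [0.658 0.023] [0.046 0.082] rim [0.648 0.055] rimang 107.0
top 0.67 c [ 47.  149.5 180. ] lug [0.7631 0.2359 0.037 ] 38 pca 109.9 rect [0.763 0.236] [0.044 0.079] rim [0.775 0.201] rimang -71.0
t 37.5 pos [0.504 0.194 0.134] yaw 4.2 | roll -1.837 then off [-0.0889 -0.211   0.0235]
```

Emit:
{"method": "servo_tool", "body": {"steps": [{"offset": [0, 0, 0], "roll": -0.167}, {"offset": [0, 0, 0], "roll": -0.167}, {"offset": [0, 0, 0], "roll": -0.167}, {"offset": [0, 0, 0], "roll": -0.167}, {"offset": [0, 0, 0], "roll": -0.167}, {"offset": [0, 0, 0], "roll": -0.167}, {"offset": [0, 0, 0], "roll": -0.167}, {"offset": [0, 0, 0], "roll": -0.167}, {"offset": [0, 0, 0], "roll": -0.167}, {"offset": [0, 0, 0], "roll": -0.167}, {"offset": [0, 0, 0], "roll": -0.167}, {"offset": [-0.0178, -0.0422, 0], "roll": 0}, {"offset": [-0.0178, -0.0422, 0], "roll": 0}, {"offset": [-0.0178, -0.0422, 0], "roll": 0}, {"offset": [-0.0178, -0.0422, 0], "roll": 0}, {"offset": [-0.0177, -0.0422, 0.02], "roll": 0}, {"offset": [0, 0, 0], "roll": 0}, {"offset": [0, 0, 0], "roll": 0}, {"offset": [0, 0, 0], "roll": 0}], "hand": 0.14}}

```text
clock: 39.88
position: [0.6583, 0.0261, 0.1152]
ee_rot: [0.535, -3.096, -0.001]
force: [0.2, 0.4, -0.4]
grip_width: 0.0399
finger_force: 0.0
```

```bash
python3 - <<'E'
from h import *
c=shot('side');P=cloud(c)
m=(np.hypot(P[...,0]-.6583,P[...,1]-.0243)<.05)&(P[...,2]>.032)&(P[...,2]<.045);print(m.sum(),rect(P,m))
go(.6583,.0243,-.004,109)
E
```

```text
37 (array([0.6582, 0.0261]), array([0.025, 0.016]), 32.6)
t 39.9 pos [0.658 0.026 0.115] yaw 109.6 | roll 0.011 then off [ 0.0007 -0.0015  0.1194]
```

Emit:
{"method": "servo_tool", "body": {"steps": [{"offset": [0.0005, -0.001, 0.03], "roll": 0}, {"offset": [0, 0, 0.04], "roll": 0}, {"offset": [0, 0, 0.03], "roll": 0}, {"offset": [0, 0, 0.014], "roll": 0}, {"offset": [0, 0, 0.005], "roll": 0}, {"offset": [0, 0, 0], "roll": 0}, {"offset": [0, 0, 0], "roll": 0}]}}

```text
clock: 40.8
position: [0.6595, 0.0236, -0.0029]
ee_rot: [-0.531, 3.095, -0.0]
force: [0.6, -0.1, 1.0]
grip_width: 0.0401
finger_force: 0.0
```

Emit:
{"method": "servo_tool", "body": {"steps": [{"offset": [0, 0, 0], "roll": 0}, {"offset": [0, 0, 0], "roll": 0}, {"offset": [0, 0, 0], "roll": 0}, {"offset": [0, 0, 0], "roll": 0}, {"offset": [0, 0, 0], "roll": 0}], "hand": 1}}

```text
clock: 41.42
position: [0.6589, 0.0234, -0.0039]
ee_rot: [-0.532, 3.096, -0.0]
force: [-0.1, -1.3, 3.1]
grip_width: 0.0134
finger_force: 30.0
```

Emit:
{"method": "servo_tool", "body": {"steps": [{"offset": [0, 0, -0.02], "roll": 0}, {"offset": [0, 0, -0.04], "roll": 0}, {"offset": [0, 0, -0.05], "roll": 0}, {"offset": [0, 0, 0], "roll": 0}, {"offset": [0, 0, 0], "roll": 0}]}}

```text
clock: 42.05
position: [0.6586, 0.0229, 0.1063]
ee_rot: [-0.531, 3.096, -0.001]
force: [-0.6, -0.6, -1.4]
grip_width: 0.0135
finger_force: 29.9
```

```bash
python3 - <<'E'
from h import *
print(robot.get_obs()['grip_width'])
go(.5091,.1416,.11,4.8)
c=shot('top');P=cloud(c)
b=lambda x0,x1,y0,y1,z0,z1:(P[...,0]>x0)&(P[...,0]<x1)&(P[...,1]>y0)&(P[...,1]<y1)&(P[...,2]>z0)&(P[...,2]<z1)
print(rect(P,b(.40,.58,.08,.36,.014,.03)))
E
```

```text
0.013491857977693597
t 42.0 pos [0.659 0.023 0.106] yaw 109.5 | roll 1.827 then off [ 0.1308 -0.139  -0.0038]
(array([0.4877, 0.2364]), array([0.135, 0.256]), 5.4)
```

Emit:
{"method": "servo_tool", "body": {"steps": [{"offset": [0, 0, 0], "roll": 0.166}, {"offset": [0, 0, 0], "roll": 0.166}, {"offset": [0, 0, 0], "roll": 0.166}, {"offset": [0, 0, 0], "roll": 0.166}, {"offset": [0, 0, 0], "roll": 0.166}, {"offset": [0, 0, 0], "roll": 0.166}, {"offset": [0, 0, 0], "roll": 0.166}, {"offset": [0, 0, 0], "roll": 0.166}, {"offset": [0, 0, 0], "roll": 0.166}, {"offset": [0, 0, 0], "roll": 0.166}, {"offset": [0, 0, 0], "roll": 0.166}, {"offset": [0.0262, -0.0278, 0], "roll": 0}, {"offset": [0.0262, -0.0278, 0], "roll": 0}, {"offset": [0.0262, -0.0278, 0], "roll": 0}, {"offset": [0.0262, -0.0278, 0], "roll": 0}, {"offset": [0.026, -0.0278, 0], "roll": 0}, {"offset": [0, 0, 0], "roll": 0}, {"offset": [0, 0, 0], "roll": 0}, {"offset": [0, 0, 0], "roll": 0}]}}

```text
clock: 44.48
position: [0.5098, 0.1412, 0.1055]
ee_rot: [-2.127, -2.312, 0.001]
force: [0.1, -0.3, -1.4]
grip_width: 0.014
finger_force: 29.9
```

```bash
python3 - <<'E'
from h import *
print(robot.get_obs()['grip_width'])
go(.5091,.1416,.0045,5.2)
c=shot('side');P=cloud(c);p=robot.get_obs()['position']
m=(np.hypot(P[...,0]-p[0],P[...,1]-p[1])<.06)&(P[...,2]<p[2]+.023)&(P[...,2]>p[2]-.012)
print(m.sum(),rect(P,m))
b=lambda x0,x1,y0,y1,z0,z1:(P[...,0]>x0)&(P[...,0]<x1)&(P[...,1]>y0)&(P[...,1]<y1)&(P[...,2]>z0)&(P[...,2]<z1)
m=b(.40,.58,.08,.36,.021,.026);print(rect(P,m))
m=b(.46,.55,.18,.28,.055,.068);print(rect(P,m))
E
```

```text
0.01401801260609863
t 44.5 pos [0.51  0.141 0.106] yaw 4.8 | roll -0.007 then off [ 0.0005 -0.0006  0.101 ]
328 (array([0.5092, 0.1395]), array([0.081, 0.046]), 5.8)
(array([0.5013, 0.228 ]), array([0.112, 0.237]), 5.2)
(array([0.5001, 0.228 ]), array([0.017, 0.021]), 7.3)
```

Emit:
{"method": "servo_tool", "body": {"steps": [{"offset": [0.002, -0.001, 0.03], "roll": 0}, {"offset": [0, 0, 0.04], "roll": 0}, {"offset": [0, 0, 0.023], "roll": 0}, {"offset": [0, 0, 0.008], "roll": 0}, {"offset": [0, 0, 0], "roll": 0}, {"offset": [0, 0, 0], "roll": 0}]}}

```text
clock: 45.28
position: [0.5087, 0.1439, 0.0058]
ee_rot: [2.125, 2.313, 0.002]
force: [0.9, -0.8, -0.5]
grip_width: 0.0138
finger_force: 29.9
```

Emit:
{"method": "servo_tool", "body": {"steps": [{"offset": [0, 0, 0], "roll": 0}, {"offset": [0, 0, 0], "roll": 0}, {"offset": [0, 0, 0], "roll": 0}], "hand": 0.3}}

```text
clock: 45.65
position: [0.5083, 0.1439, 0.0054]
ee_rot: [2.125, 2.313, 0.001]
force: [-0.4, 0.3, 0.6]
grip_width: 0.0319
finger_force: 0.0
```

Emit:
{"method": "servo_tool", "body": {"steps": [{"offset": [0, 0, -0.03], "roll": 0}, {"offset": [0, 0, -0.05], "roll": 0}, {"offset": [0, 0, -0.05], "roll": 0}, {"offset": [0, 0, 0], "roll": 0}, {"offset": [0, 0.05, 0], "roll": 0}, {"offset": [0, 0.05, 0], "roll": 0}, {"offset": [0, 0.05, 0], "roll": 0}, {"offset": [0, 0, 0], "roll": 0}]}}

```text
clock: 46.65
position: [0.6601, 0.1562, 0.1329]
ee_rot: [-2.127, -2.312, 0.0]
force: [-1.0, 0.3, -0.0]
grip_width: 0.0327
finger_force: 0.0
```

```bash
python3 - <<'E'
from h import *
sherds(cams=('top','side'))
c=shot('side')
cv2.imwrite('pics/s5c.png',cv2.resize(c['frame'][150:400,130:330],None,fx=2.4,fy=2.4))
E
```

```text
top 0.82 c [59. 71. 81.] lug [0.5005 0.2571 0.0395] 39 pca -176.4 rect [0.502 0.26 ] [0.083 0.04 ] rim [0.542 0.255] rimang -3.0
top 0.7 c [55. 66. 76.] lug [0.5044 0.1919 0.0404] 45 pca -168.6 rect [0.504 0.192] [0.082 0.045] rim [0.538 0.199] rimang 12.0
top 0.64 c [53. 64. 73.] lug [0.4952 0.3041 0.0403] 50 pca -174.9 rect [0.492 0.311] [0.076 0.042] rim [0.532 0.319] rimang 23.0
top 0.64 c [108.5  91.  170. ] lug [0.508  0.5289 0.0369] 43 pca 100.4 rect [0.508 0.531] [0.043 0.085] rim [0.532 0.319] rimang -84.0
side 0.93 c [62. 71. 79.] lug [0.4925 0.3136 0.0406] 73 pca 179.5 rect [0.498 0.312] [0.05  0.088] rim [0.52  0.316] rimang 5.0
side 0.88 c [67. 77. 88.] lug [0.499  0.2566 0.0403] 83 pca -178.4 rect [0.503 0.257] [0.085 0.051] rim [0.529 0.265] rimang 15.0
side 0.66 c [ 10. 137. 164.] lug [0.7628 0.2386 0.0369] 40 pca 119.4 rect [0.764 0.235] [0.051 0.092] rim [0.773 0.202] rimang -74.0
side 0.65 c [115.  92. 170.] lug [0.5073 0.5321 0.0368] 88 pca 99.3 rect [0.508 0.531] [0.049 0.085] rim [0.515 0.499] rimang -76.0
side 0.6 c [64. 72. 81.] lug [0.5027 0.1934 0.0404] 61 pca 176.5 rect [0.509 0.187] [0.085 0.047] rim [0.541 0.199] rimang 9.0
side 0.58 c [71. 83. 94.] lug [0.506  0.1445 0.0403] 54 pca -179.6 rect [0.509 0.137] [0.084 0.053] rim [0.538 0.143] rimang -2.0
side 0.53 c [126. 127. 125.] lug [0.7582 0.0599 0.0386] 18 pca 119.7 rect [0.773 0.055] [0.04  0.051] rim [0.773 0.202] rimang 84.0
```

View pics/s5c.png

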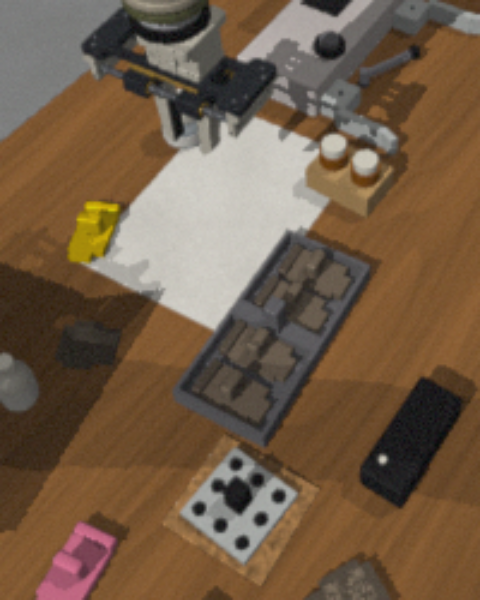

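Picture: all four sherds lie flat in the tray with their rims up-left (+x), and the plate sits centred on the mat at crop (240,495). Before the slide I'll measure the dock centreline.

```bash
python3 - <<'E'
from h import *
a=np.radians(3.0); o=np.array([.6236,-.2042])
for n in ('top','side'):
    c=shot(n);P=cloud(c)
    dx=(P[...,0]-o[0])*np.cos(a)+(P[...,1]-o[1])*np.sin(a); dy=-(P[...,0]-o[0])*np.sin(a)+(P[...,1]-o[1])*np.cos(a)
    r=(P[...,2]>.022)&(P[...,2]<.032)
    for x0 in range(-100,36,10):
        m=r&(dx>x0/1000)&(dx<(x0+10)/1000)&(abs(dy)<.17)
        y=np.sort(dy[m]); L=y[y<-.03];H=y[y>.03]
        print(n,x0,len(L),len(H),np.round([L.min(),L.max()],3) if len(L) else '',np.round([H.min(),H.max()],3) if len(H) else '')
    h=(P[...,2]>.05)&(P[...,2]<.058)&(dx>0)&(dx<.2)&(abs(dy)<.17); print('housing front dx',np.percentile(dx[h],[.5,99.5]).round(4),np.percentile(dy[h],[.5,99.5]).round(4))
print(w2px(c,(0,0,0)))
go(.5013,.2272,.12,5.2)
E
```

```text
top -100 0 0  
top -90 8 4 [-0.141 -0.132] [0.132 0.141]
top -80 12 10 [-0.139 -0.128] [0.129 0.138]
top -70 14 11 [-0.136 -0.124] [0.125 0.135]
top -60 14 16 [-0.134 -0.123] [0.125 0.134]
top -50 13 12 [-0.135 -0.124] [0.125 0.134]
top -40 13 14 [-0.135 -0.123] [0.124 0.134]
top -30 24 14 [-0.135 -0.032] [0.124 0.136]
top -20 15 15 [-0.137 -0.032] [0.123 0.136]
top -10 18 17 [-0.136 -0.081] [0.108 0.135]
top 0 55 57 [-0.137 -0.08 ] [0.03  0.135]
top 10 53 64 [-0.123 -0.08 ] [0.035 0.123]
top 20 48 46 [-0.123 -0.081] [0.08  0.122]
top 30 40 41 [-0.123 -0.033] [0.032 0.131]
housing front dx [0.0362 0.1596] [-0.1345  0.1338]
side -100 0 0  
side -90 6 7 [-0.142 -0.127] [0.133 0.144]
side -80 10 12 [-0.139 -0.121] [0.129 0.143]
side -70 8 12 [-0.135 -0.123] [0.127 0.139]
side -60 10 14 [-0.136 -0.122] [0.124 0.137]
side -50 10 12 [-0.137 -0.12 ] [0.126 0.139]
side -40 10 13 [-0.135 -0.12 ] [0.123 0.138]
side -30 13 13 [-0.137 -0.033] [0.122 0.137]
side -20 11 12 [-0.134 -0.031] [0.125 0.137]
side -10 15 12 [-0.135 -0.078] [0.093 0.139]
side 0 32 44 [-0.135 -0.076] [0.034 0.135]
side 10 30 45 [-0.124 -0.078] [0.035 0.126]
side 20 27 39 [-0.123 -0.077] [0.08  0.125]
side 30 35 45 [-0.128 -0.033] [0.031 0.133]
housing front dx [0.0361 0.1602] [-0.1328  0.1357]
(np.float64(459.954750138372), np.float64(319.43535973647204))
t 47.1 pos [0.657 0.157 0.135] yaw 4.9 | roll -0.006 then off [ 0.0844 -0.1488  0.0153]
```

Emit:
{"method": "servo_tool", "body": {"steps": [{"offset": [0.0211, -0.0372, 0], "roll": -0.006}, {"offset": [0.0211, -0.0372, 0], "roll": 0}, {"offset": [0.0211, -0.0372, 0], "roll": 0}, {"offset": [0.0211, -0.0372, 0.015], "roll": 0}, {"offset": [0, 0, 0], "roll": 0}, {"offset": [0, 0, 0], "roll": 0}, {"offset": [0, 0, 0], "roll": 0}], "hand": 0.1, "newtons": 50}}

```text
clock: 47.98
position: [0.5031, 0.2269, 0.1202]
ee_rot: [2.12, 2.318, 0.001]
force: [0.0, -1.3, 0.1]
grip_width: 0.0421
finger_force: 0.0
```

```bash
python3 - <<'E'
from h import *
go(.5008,.2272,.013,5.2)
E
```

```text
t 48.0 pos [0.503 0.227 0.12 ] yaw 5.1 | roll -0.002 then off [ 0.0005 -0.0023  0.1072]
```

Emit:
{"method": "servo_tool", "body": {"steps": [{"offset": [0.0, -0.003, 0.03], "roll": 0}, {"offset": [0, 0, 0.04], "roll": 0}, {"offset": [0, 0, 0.03], "roll": 0}, {"offset": [0, 0, 0.008], "roll": 0}, {"offset": [0, 0, 0], "roll": 0}, {"offset": [0, 0, 0], "roll": 0}]}}

```text
clock: 48.72
position: [0.4997, 0.2273, 0.0131]
ee_rot: [2.118, 2.319, 0.002]
force: [0.0, 0.7, -0.5]
grip_width: 0.0419
finger_force: 0.0
```

Emit:
{"method": "servo_tool", "body": {"steps": [{"offset": [0, 0, 0], "roll": 0}, {"offset": [0, 0, 0], "roll": 0}, {"offset": [0, 0, 0], "roll": 0}, {"offset": [0, 0, 0], "roll": 0}, {"offset": [0, 0, 0], "roll": 0}, {"offset": [0, 0, 0], "roll": 0}], "hand": 1, "newtons": 50}}

```text
clock: 49.48
position: [0.5003, 0.2275, 0.0126]
ee_rot: [2.118, 2.319, 0.003]
force: [5.3, 0.5, 4.5]
grip_width: 0.0179
finger_force: 50.0
```

```bash
python3 - <<'E'
from h import *
go(.497,.19,.013,5)
E
```

```text
t 49.5 pos [0.5   0.227 0.013] yaw 5.2 | roll 0.003 then off [-0.0371 -0.0065 -0.0005]
```

Emit:
{"method": "servo_tool", "body": {"steps": [{"offset": [-0.003, -0.0005, 0.0005], "roll": 0}, {"offset": [-0.006, -0.001, 0.0005], "roll": 0}, {"offset": [-0.007, -0.001, 0], "roll": 0}, {"offset": [-0.007, -0.001, 0], "roll": 0}, {"offset": [-0.007, -0.001, 0], "roll": 0}, {"offset": [-0.005, -0.001, 0], "roll": 0}, {"offset": [-0.002, -0.001, 0], "roll": 0}, {"offset": [0, 0, 0], "roll": 0}, {"offset": [0, 0, 0], "roll": 0}]}}

```text
clock: 50.6
position: [0.4979, 0.195, 0.0125]
ee_rot: [-2.115, -2.322, -0.014]
force: [2.4, 10.8, 11.6]
grip_width: 0.0176
finger_force: 50.0
```

```bash
cat >> h.py <<'E'
def tray(x,y,cams=('side','top')):
    for n in cams:
        c=shot(n);P=cloud(c)
        near=np.hypot(P[...,0]-x,P[...,1]-y)<.15
        m=near&(P[...,2]>.0205)&(P[...,2]<.0255); k=np.nonzero(m)
        if m.sum()>20: print(n,'tray',m.sum(),rect(P,m))
E
python3 - <<'E'
from h import *
p=robot.get_obs()['position'];tray(p[0],p[1])
go(.430,.165,.013,3)
E
```

```text
side tray 522 (array([0.4969, 0.1961]), array([0.113, 0.235]), 5.3)
top tray 155 (array([0.5024, 0.126 ]), array([0.11 , 0.098]), 5.6)
t 50.7 pos [0.498 0.195 0.013] yaw 5.4 | roll 0.041 then off [-0.0264 -0.0694 -0.001 ]
```

Emit:
{"method": "servo_tool", "body": {"steps": [{"offset": [-0.001, -0.003, 0], "roll": 0.004}, {"offset": [-0.002, -0.006, 0], "roll": 0.004}, {"offset": [-0.0025, -0.007, 0], "roll": 0.004}, {"offset": [-0.0025, -0.007, 0], "roll": 0.004}, {"offset": [-0.0025, -0.007, 0], "roll": 0.004}, {"offset": [-0.0025, -0.007, 0], "roll": 0.004}, {"offset": [-0.0025, -0.007, 0], "roll": 0.004}, {"offset": [-0.0025, -0.007, 0], "roll": 0.004}, {"offset": [-0.0025, -0.007, 0], "roll": 0.004}, {"offset": [-0.0025, -0.006, 0], "roll": 0.004}, {"offset": [-0.001, -0.003, 0], "roll": 0}, {"offset": [0, 0, 0], "roll": 0}, {"offset": [0, 0, 0], "roll": 0}]}}

```text
clock: 52.32
position: [0.436, 0.165, 0.0126]
ee_rot: [2.163, 2.276, 0.018]
force: [12.5, 5.4, 15.9]
grip_width: 0.0175
finger_force: 50.0
```

```bash
python3 - <<'E'
from h import *
p=robot.get_obs()['position'];tray(p[0],p[1],('side',))
go(.430,.03,.013,3)
E
```

```text
side tray 498 (array([0.4331, 0.2094]), array([0.112, 0.148]), 3.0)
t 52.4 pos [0.436 0.165 0.013] yaw 2.9 | roll -0.001 then off [-0.1345 -0.0131 -0.0014]
```

Emit:
{"method": "servo_tool", "body": {"steps": [{"offset": [-0.004, -0.0004, -0.0005], "roll": 0}, {"offset": [-0.008, -0.0006, 0], "roll": 0}, {"offset": [-0.0095, -0.0008, 0], "roll": 0}, {"offset": [-0.0095, -0.0008, 0], "roll": 0}, {"offset": [-0.0095, -0.0008, 0], "roll": 0}, {"offset": [-0.0095, -0.0008, 0], "roll": 0}, {"offset": [-0.0095, -0.0008, 0], "roll": 0}, {"offset": [-0.0095, -0.0008, 0], "roll": 0}, {"offset": [-0.0095, -0.0008, 0], "roll": 0}, {"offset": [-0.0095, -0.0008, 0], "roll": 0}, {"offset": [-0.0095, -0.0008, 0], "roll": 0}, {"offset": [-0.0095, -0.0008, 0], "roll": 0}, {"offset": [-0.0095, -0.0008, 0], "roll": 0}, {"offset": [-0.0095, -0.0008, 0], "roll": 0}, {"offset": [-0.006, -0.0004, 0], "roll": 0}, {"offset": [-0.003, -0.0002, 0], "roll": 0}, {"offset": [0, 0, 0], "roll": 0}, {"offset": [0, 0, 0], "roll": 0}]}}

```text
clock: 54.62
position: [0.4285, 0.0303, 0.0125]
ee_rot: [-2.159, -2.282, -0.013]
force: [1.3, 15.2, 16.9]
grip_width: 0.0178
finger_force: 50.0
```

```bash
python3 - <<'E'
from h import *
p=robot.get_obs()['position'];tray(p[0],p[1])
go(.433,-.2142,.0125,3)
E
```

```text
side tray 475 (array([0.475 , 0.0355]), array([0.206, 0.232]), 2.9)
top tray 212 (array([0.4513, 0.0328]), array([0.144, 0.239]), 7.2)
t 54.7 pos [0.429 0.03  0.012] yaw 3.2 | roll 0.003 then off [-0.2444 -0.0083 -0.0016]
```

Emit:
{"method": "servo_tool", "body": {"steps": [{"offset": [-0.004, 0, -0.0003], "roll": 0}, {"offset": [-0.008, 0, 0], "roll": 0}, {"offset": [-0.01, -0.0003, 0], "roll": 0}, {"offset": [-0.01, -0.0003, 0], "roll": 0}, {"offset": [-0.01, -0.0003, 0], "roll": 0}, {"offset": [-0.01, -0.0003, 0], "roll": 0}, {"offset": [-0.01, -0.0003, 0], "roll": 0}, {"offset": [-0.01, -0.0003, 0], "roll": 0}, {"offset": [-0.01, -0.0003, 0], "roll": 0}, {"offset": [-0.01, -0.0003, 0], "roll": 0}, {"offset": [-0.01, -0.0003, 0], "roll": 0}, {"offset": [-0.01, -0.0003, 0], "roll": 0}, {"offset": [-0.008, -0.0003, 0], "roll": 0}, {"offset": [-0.004, -0.0002, 0], "roll": 0}, {"offset": [0, 0, 0], "roll": 0}]}}

```text
clock: 56.6
position: [0.4302, -0.0948, 0.0125]
ee_rot: [-2.159, -2.281, -0.008]
force: [0.5, 12.9, 14.0]
grip_width: 0.0177
finger_force: 50.0
```

```bash
python3 - <<'E'
from h import *
p=robot.get_obs()['position'];tray(p[0],p[1])
go(.433,-.2142,.0125,3)
E
```

```text
side tray 421 (array([ 0.4742, -0.0773]), array([0.206, 0.215]), 5.1)
top tray 223 (array([ 0.4481, -0.0757]), array([0.181, 0.241]), 47.0)
t 56.7 pos [ 0.43  -0.095  0.012] yaw 3.1 | roll 0.002 then off [-0.1193 -0.0035 -0.0005]
```

Emit:
{"method": "servo_tool", "body": {"steps": [{"offset": [-0.004, 0, 0], "roll": 0}, {"offset": [-0.008, -0.0003, 0], "roll": 0}, {"offset": [-0.01, -0.0003, 0], "roll": 0}, {"offset": [-0.01, -0.0003, 0], "roll": 0}, {"offset": [-0.01, -0.0003, 0], "roll": 0}, {"offset": [-0.01, -0.0003, 0], "roll": 0}, {"offset": [-0.01, -0.0003, 0], "roll": 0}, {"offset": [-0.01, -0.0003, 0], "roll": 0}, {"offset": [-0.01, -0.0003, 0], "roll": 0}, {"offset": [-0.01, -0.0003, 0], "roll": 0}, {"offset": [-0.01, -0.0003, 0], "roll": 0}, {"offset": [-0.009, -0.0003, 0], "roll": 0}, {"offset": [-0.006, -0.0002, 0], "roll": 0}, {"offset": [-0.002, 0, 0], "roll": 0}, {"offset": [0, 0, 0], "roll": 0}, {"offset": [0, 0, 0], "roll": 0}]}}

```text
clock: 58.7
position: [0.4324, -0.213, 0.0125]
ee_rot: [-2.158, -2.281, -0.007]
force: [-0.1, 15.6, 16.6]
grip_width: 0.0177
finger_force: 50.0
```

```bash
python3 - <<'E'
from h import *
p=robot.get_obs()['position']
a=np.radians(3)
for n in ('side','top'):
    c=shot(n,n+'7.png');P=cloud(c)
    x=(P[...,0]-.6236)*np.cos(a)+(P[...,1]+.2042)*np.sin(a); y=-(P[...,0]-.6236)*np.sin(a)+(P[...,1]+.2042)*np.cos(a)
    m=(x<-.10)&(x>-.28)&(abs(y)<.16)&(P[...,2]>.0205)&(P[...,2]<.0255)
    D=np.stack([x,y],-1)[m].astype(np.float32); print(n,m.sum(),cv2.minAreaRect(D), [np.percentile(D[:,i],[1,99]).round(4) for i in (0,1)])
go(.4987,-.2107,.0125,3)
c=shot('side');cv2.imwrite('pics/s7c.png',cv2.resize(c['frame'][100:300,180:430],None,fx=3,fy=3))
E
```

```text
side 366 ((-0.19206219911575317, 0.0022334232926368713), (0.11120131611824036, 0.23745010793209076), 0.2208116054534912) [array([-0.2477, -0.1371]), array([-0.1135,  0.12  ])]
top 211 ((-0.19291314482688904, 0.011149458587169647), (0.10997350513935089, 0.21400344371795654), 0.028935890644788742) [array([-0.2477, -0.138 ]), array([-0.0897,  0.1176])]
t 58.8 pos [ 0.432 -0.213  0.012] yaw 3.2 | roll 0.003 then off [-0.0012  0.0664  0.0001]
```

View pics/s7c.png

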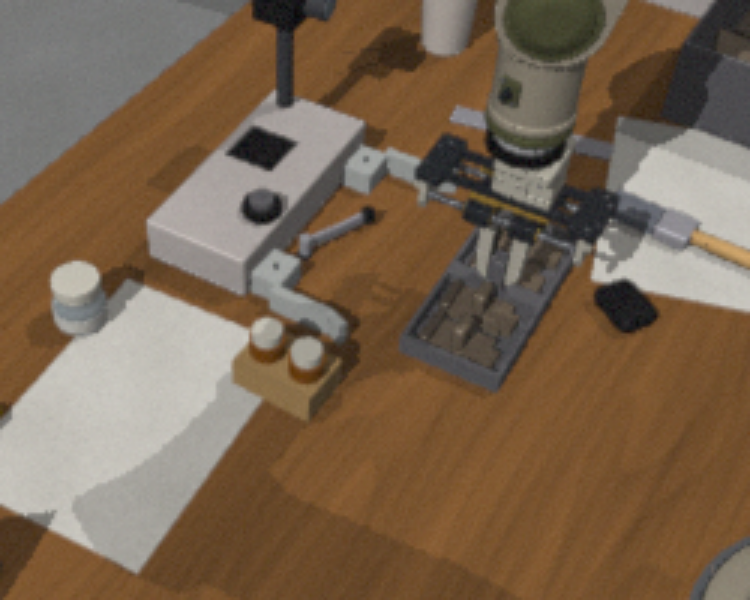

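The tray stands squarely in front of the dock: yaw error is about 0.1° and lateral error about 1 mm. I'll push it in now.

Emit:
{"method": "servo_tool", "body": {"steps": [{"offset": [-0.0005, 0.004, 0], "roll": 0.002}, {"offset": [-0.0005, 0.008, 0], "roll": 0}, {"offset": [0, 0.009, 0], "roll": 0}, {"offset": [0, 0.009, 0], "roll": 0}, {"offset": [0, 0.009, 0], "roll": 0}, {"offset": [0, 0.009, 0], "roll": 0}, {"offset": [0, 0.009, 0], "roll": 0}, {"offset": [0, 0.009, 0], "roll": 0}, {"offset": [0, 0.009, 0], "roll": 0}, {"offset": [0, 0.006, 0], "roll": 0}, {"offset": [0, 0.003, 0], "roll": 0}, {"offset": [0, 0, 0], "roll": 0}, {"offset": [0, 0, 0], "roll": 0}]}}

```text
clock: 60.48
position: [0.4996, -0.2164, 0.012]
ee_rot: [-2.16, -2.26, 0.034]
force: [-39.0, -1.3, 47.7]
grip_width: 0.0181
finger_force: 49.8
```

```bash
cat >> h.py <<'E'
def docked():
    a=np.radians(3)
    for n in ('side','top'):
        c=shot(n);P=cloud(c)
        x=(P[...,0]-.6236)*np.cos(a)+(P[...,1]+.2042)*np.sin(a); y=-(P[...,0]-.6236)*np.sin(a)+(P[...,1]+.2042)*np.cos(a)
        m=(x<.01)&(x>-.28)&(abs(y)<.121)&(P[...,2]>.0205)&(P[...,2]<.0255)
        D=np.stack([x,y],-1)[m].astype(np.float32)
        if m.sum()>9: print(n,m.sum(),cv2.minAreaRect(D), [np.percentile(D[:,i],[1,99]).round(4) for i in (0,1)])
    p=robot.get_obs()['position']-[.6236,-.2042,0]
    print('tcp dock',p[0]*np.cos(a)+p[1]*np.sin(a),-p[0]*np.sin(a)+p[1]*np.cos(a),yawof()[1],robot.get_obs()['force'])
E
python3 -c "
from h import *
docked()"
```

```text
side 392 ((-0.0849972739815712, 0.00021704286336898804), (0.190114825963974, 0.23972387611865997), 0.4288857877254486) [array([-0.1798,  0.0084]), array([-0.1181,  0.1142])]
top 235 ((-0.08511724323034286, 0.0028679147362709045), (0.2339060753583908, 0.18983997404575348), 89.91608428955078) [array([-0.1798,  0.0097]), array([-0.1085,  0.1167])]
tcp dock -0.12444815301059044 -0.005674323171327357 2.603268803297998 [-38.59992973  -1.56375578  49.23048839]
```

```bash
python3 - <<'E'
from h import *
o=robot.get_obs();print(o['force'],o['wrist_torque'],o['joints'].round(2))
c=shot('side');a=cv2.resize(c['frame'][110:230,240:400],None,fx=4,fy=4,interpolation=2)
t=shot('top');b=cv2.resize(t['frame'][110:260,290:450],None,fx=4,fy=4,interpolation=2)[:480]
b=cv2.resize(t['frame'][130:250,290:410],None,fx=4,fy=4)
cv2.imwrite('pics/s8c.png',cv2.resize(np.hstack([a[:,:],b[:,:]]),(800,343)))
E
```

```text
[-38.59992973  -1.56375578  49.23048839] [-0.27634975  8.56096566  0.02485965] [ 0.59  0.7  -0.43  2.11  0.64  0.49 -0.29]
```

View pics/s8c.png

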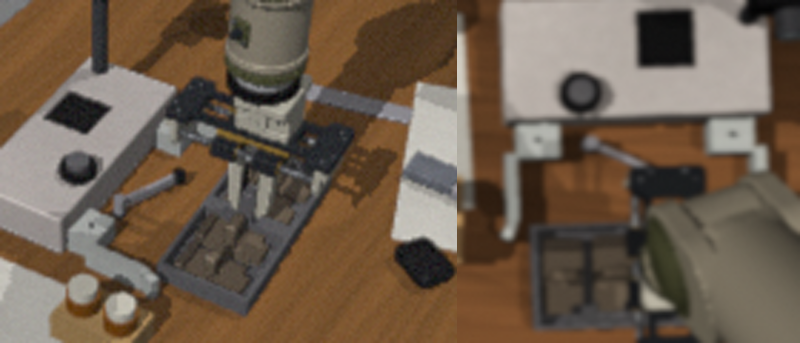

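The tray is centred and clear of the rail. The hand is pressing down with about 49 N, so friction is dragging it. I'll ease the hand up without lifting the tray.

Emit:
{"method": "servo_tool", "body": {"steps": [{"offset": [0, 0, -0.001], "roll": 0}, {"offset": [0, 0, -0.001], "roll": 0}, {"offset": [0, 0, 0], "roll": 0}]}}

```text
clock: 61.05
position: [0.5152, -0.2139, 0.0132]
ee_rot: [-2.165, -2.274, 0.0]
force: [-0.2, 0.6, -9.0]
grip_width: 0.0176
finger_force: 49.8
```

```bash
python3 -c "
from h import *
docked()"
```

```text
side 407 ((-0.07806851714849472, -0.0009608268737792969), (0.17407307028770447, 0.23306821286678314), 0.0533592514693737) [array([-0.1649,  0.0076]), array([-0.1169,  0.1151])]
top 223 ((-0.07747753709554672, 0.0015556290745735168), (0.1745043843984604, 0.23625299334526062), 0.009792651049792767) [array([-0.1646,  0.0094]), array([-0.1009,  0.1134])]
tcp dock -0.10861474313104169 -0.004069592305952369 2.811876408833102 [-0.21282964  0.18021021 -9.5036493 ]
```

Emit:
{"method": "servo_tool", "body": {"steps": [{"offset": [0, 0, 0.0007], "roll": 0}, {"offset": [0, 0, 0], "roll": 0}]}}

```text
clock: 61.4
position: [0.5155, -0.2142, 0.0128]
ee_rot: [-2.166, -2.275, 0.0]
force: [0.5, -0.5, -9.2]
grip_width: 0.0176
finger_force: 49.9
```

Emit:
{"method": "servo_tool", "body": {"steps": [{"offset": [0, 0, 0.0005], "roll": 0}, {"offset": [0, 0, 0], "roll": 0}]}}

```text
clock: 61.65
position: [0.5156, -0.2143, 0.0127]
ee_rot: [2.166, 2.275, -0.0]
force: [0.7, 0.2, -6.8]
grip_width: 0.0176
finger_force: 49.9
```

Emit:
{"method": "servo_tool", "body": {"steps": [{"offset": [0, 0, 0.0003], "roll": 0}, {"offset": [0, 0, 0], "roll": 0}]}}

```text
clock: 61.9
position: [0.5156, -0.2143, 0.0126]
ee_rot: [2.166, 2.275, -0.0]
force: [-1.1, 0.3, -1.8]
grip_width: 0.0178
finger_force: 49.9
```

Emit:
{"method": "servo_tool", "body": {"steps": [{"offset": [0.0005, 0.003, 0], "roll": 0}, {"offset": [0.0005, 0.005, 0], "roll": 0}, {"offset": [0.0005, 0.005, 0], "roll": 0}, {"offset": [0.0005, 0.004, 0], "roll": 0}, {"offset": [0, 0.002, 0], "roll": 0}, {"offset": [0, 0, 0], "roll": 0}]}}

```text
clock: 62.65
position: [0.5337, -0.2117, 0.0124]
ee_rot: [-2.166, -2.274, 0.003]
force: [-4.7, -0.7, 4.0]
grip_width: 0.018
finger_force: 50.0
```

```bash
python3 -c "
from h import *
docked()"
```

```text
side 392 ((-0.06870396435260773, -0.0007148012518882751), (0.2370435744524002, 0.15613442659378052), 89.99797058105469) [array([-0.1462,  0.0078]), array([-0.1154,  0.1165])]
top 228 ((-0.0685175433754921, 0.0077480897307395935), (0.22501881420612335, 0.15620961785316467), 89.6653823852539) [array([-0.1463,  0.009 ]), array([-0.0891,  0.1159])]
tcp dock -0.09014786820884271 -0.0028039496630910318 2.7858493147191012 [-3.88063567 -0.21936081  4.25087529]
```

Emit:
{"method": "servo_tool", "body": {"steps": [{"offset": [0.0003, 0.003, -0.0001], "roll": 0}, {"offset": [0.0003, 0.005, 0], "roll": 0}, {"offset": [0.0003, 0.005, -0.0001], "roll": 0}, {"offset": [0, 0.005, 0], "roll": 0}, {"offset": [0, 0.005, 0], "roll": 0}, {"offset": [0, 0.003, 0], "roll": 0}, {"offset": [0, 0, 0], "roll": 0}]}}

```text
clock: 63.62
position: [0.5579, -0.2101, 0.0124]
ee_rot: [-2.166, -2.272, 0.006]
force: [-10.1, -1.1, 5.9]
grip_width: 0.0178
finger_force: 49.9
```

```bash
python3 -c "
from h import *
docked()"
```

```text
side 389 ((-0.05701400339603424, -0.000636756420135498), (0.23566153645515442, 0.13134455680847168), 89.81596374511719) [array([-0.1225,  0.0076]), array([-0.1149,  0.1165])]
top 223 ((-0.05678503215312958, 0.03696079179644585), (0.13373559713363647, 0.1630798876285553), 1.2342556715011597) [array([-0.1219,  0.0097]), array([-0.036 ,  0.1188])]
tcp dock -0.06595268792182704 -0.002412537062910185 2.7372263364186993 [-10.26622555  -1.0604298    6.39765209]
```

Emit:
{"method": "servo_tool", "body": {"steps": [{"offset": [0, 0.003, 0], "roll": 0}, {"offset": [0, 0.004, -0.0001], "roll": 0}, {"offset": [0, 0.004, 0], "roll": 0}, {"offset": [0, 0.002, 0], "roll": 0}, {"offset": [0, 0, 0], "roll": 0}]}}

```text
clock: 64.35
position: [0.57, -0.2094, 0.0124]
ee_rot: [-2.165, -2.271, 0.008]
force: [-12.1, -0.7, 7.6]
grip_width: 0.0178
finger_force: 49.9
```

```bash
python3 -c "
from h import *
docked()"
```

```text
side 358 ((-0.05064702033996582, -0.00096140056848526), (0.12113545835018158, 0.2379584014415741), 0.0644918903708458) [array([-0.1104,  0.0095]), array([-0.1138,  0.1168])]
top 213 ((-0.050120338797569275, 0.036855511367321014), (0.16600199043750763, 0.11961541324853897), 89.97270965576172) [array([-0.1099,  0.0091]), array([-0.0429,  0.1164])]
tcp dock -0.053784709809223674 -0.0023365847696431713 2.7351817641151888 [-13.3323292   -1.1755084    7.01203844]
```

Emit:
{"method": "servo_tool", "body": {"steps": [{"offset": [0, 0.002, 0], "roll": 0}, {"offset": [0, 0.002, 0], "roll": 0}, {"offset": [0, 0, 0], "roll": 0}, {"offset": [0, 0, 0], "roll": 0}]}}

```text
clock: 64.95
position: [0.5699, -0.2094, 0.0125]
ee_rot: [-2.163, -2.268, 0.016]
force: [-25.1, 1.2, 18.9]
grip_width: 0.0177
finger_force: 50.0
```

```bash
python3 -c "
from h import *
docked()"
```

```text
side 332 ((-0.05052945017814636, -0.0006150752305984497), (0.12050481140613556, 0.23823916912078857), 0.20743891596794128) [array([-0.1102,  0.0091]), array([-0.1134,  0.1168])]
top 237 ((-0.04992109164595604, 0.03665947541594505), (0.1661534607410431, 0.11978404223918915), 89.91899108886719) [array([-0.1098,  0.0097]), array([-0.039 ,  0.1167])]
tcp dock -0.05387633277665388 -0.0024281948388256047 2.7011162652765917 [-24.4140252   -1.25057421  19.29101086]
```

Emit:
{"method": "servo_tool", "body": {"steps": [{"offset": [0, -0.002, 0], "roll": 0}, {"offset": [0, -0.002, 0], "roll": 0}, {"offset": [0, 0, 0], "roll": 0}]}}

```text
clock: 65.42
position: [0.5701, -0.2094, 0.0124]
ee_rot: [-2.166, -2.271, 0.007]
force: [-13.1, 0.1, 6.9]
grip_width: 0.0178
finger_force: 49.9
```

Emit:
{"method": "servo_tool", "body": {"steps": [{"offset": [0, 0, 0], "roll": 0}, {"offset": [0, 0, 0], "roll": 0}, {"offset": [0, 0, 0], "roll": 0}], "hand": 0.2}}

```text
clock: 65.8
position: [0.5746, -0.2083, 0.0129]
ee_rot: [2.165, 2.274, 0.002]
force: [0.1, 0.3, -0.1]
grip_width: 0.0369
finger_force: 0.0
```

Emit:
{"method": "servo_tool", "body": {"steps": [{"offset": [0, 0, -0.01], "roll": 0}, {"offset": [0, 0, -0.03], "roll": 0}, {"offset": [0, 0, -0.05], "roll": 0}, {"offset": [0, 0, -0.05], "roll": 0}, {"offset": [0, 0, 0], "roll": 0}, {"offset": [0, 0, 0], "roll": 0}]}}

```text
clock: 66.55
position: [0.5731, -0.2088, 0.1527]
ee_rot: [2.167, 2.274, -0.0]
force: [-0.2, -1.1, -0.6]
grip_width: 0.0368
finger_force: 0.0
```

```bash
python3 - <<'E'
from h import *
docked()
for n in ('side','top'):
    c=shot(n);P=cloud(c)
    for r in robot.landmark_of(n,'start_top')[:1]: print(n,r['confidence'],px2w(c,*r['location'],.07))
    m=(np.hypot(P[...,0]-.683,P[...,1]+.145)<.03)&(P[...,2]>.058)&(P[...,2]<.1)
    q=P[m]
    for lo,hi in ((.058,.064),(.064,.068),(.068,.072),(.072,.085)):
        s=q[(q[:,2]>lo)&(q[:,2]<hi)]; print(lo,len(s),s.mean(0).round(4) if len(s) else '',np.ptp(s,0).round(3) if len(s) else '')
go(.683,-.1445,.14,3)
c=shot('side');cv2.imwrite('pics/s9c.png',cv2.resize(c['frame'][100:260,200:400],None,fx=4,fy=3.75)[:600])
E
```

```text
side 464 ((-0.050531353801488876, -0.0017339065670967102), (0.23844513297080994, 0.1208503246307373), 89.7480697631836) [array([-0.1101,  0.0091]), array([-0.1186,  0.1165])]
top 343 ((-0.050025466829538345, 0.0489409863948822), (0.13194581866264343, 0.11982932686805725), 89.14408874511719) [array([-0.1095,  0.0096]), array([-0.0118,  0.1142])]
tcp dock -0.05117369968750437 -0.0016951458573739695 2.8018058766519167 [-0.26190069 -0.40805305 -0.51580818]
side 0.49 [ 0.68053503 -0.13890914  0.07      ]
0.058 21 [ 0.6732 -0.1307  0.0611] [0.049 0.052 0.006]
0.064 42 [ 0.6744 -0.1342  0.0659] [0.04  0.046 0.003]
0.068 15 [ 0.6785 -0.1338  0.0693] [0.031 0.038 0.003]
0.072 46 [ 0.6794 -0.1382  0.0763] [0.028 0.028 0.009]
top 0.61 [0.66232921 0.4007227  0.07      ]
0.058 31 [ 0.6813 -0.1418  0.0613] [0.047 0.05  0.006]
0.064 64 [ 0.6779 -0.1411  0.0661] [0.041 0.041 0.004]
0.068 27 [ 0.6807 -0.1404  0.0694] [0.041 0.035 0.004]
0.072 71 [ 0.6802 -0.142   0.0763] [0.026 0.026 0.01 ]
t 66.8 pos [ 0.573 -0.208  0.152] yaw 2.8 | roll -0.003 then off [0.058  0.1133 0.0115]
```

View pics/s9c.png

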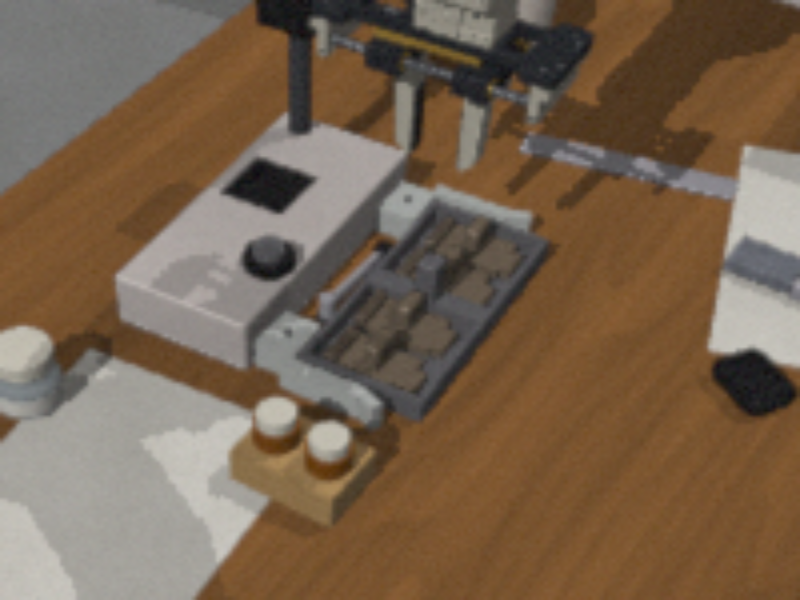

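The tray is home against the stops, with its trailing edge at dock x = −0.110. The button is at side-crop (268,255), world (0.680, −0.141), with its top at about z = 0.080. I'll close the fingers and press.

Emit:
{"method": "servo_tool", "body": {"steps": [{"offset": [0.0155, 0.0276, 0], "roll": 0}, {"offset": [0.0155, 0.0276, 0], "roll": 0}, {"offset": [0.0155, 0.0276, 0], "roll": 0}, {"offset": [0.0155, 0.0276, 0.01], "roll": 0}, {"offset": [0, 0, 0.03], "roll": 0}, {"offset": [0, 0, 0.03], "roll": 0}, {"offset": [0, 0, 0], "roll": 0}, {"offset": [0, 0, 0], "roll": 0}], "hand": 1}}

```text
clock: 67.9
position: [0.6811, -0.1411, 0.0833]
ee_rot: [2.166, 2.275, 0.001]
force: [0.5, 0.2, -0.5]
grip_width: 0.0004
finger_force: 0.0
```

```bash
python3 -c "
from h import *
go(.680,-.1405,.058,3)
docked()"
```

```text
t 67.9 pos [ 0.681 -0.141  0.083] yaw 2.8 | roll -0.003 then off [ 0.0007 -0.0011  0.0253]
side 425 ((-0.05022161081433296, -0.0014545395970344543), (0.23874284327030182, 0.1205139234662056), 89.8541488647461) [array([-0.1101,  0.0093]), array([-0.1192,  0.1163])]
top 343 ((-0.05085870623588562, 0.012786269187927246), (0.2145138680934906, 0.11848224699497223), 89.58397674560547) [array([-0.1098,  0.0082]), array([-0.0806,  0.1145])]
tcp dock 0.06102840882526933 0.05978625659356708 2.788156209384821 [0.05478689 0.16141537 0.53842977]
```

Emit:
{"method": "servo_tool", "body": {"steps": [{"offset": [0, -0.001, 0.01], "roll": 0}, {"offset": [0, 0, 0.012], "roll": 0}, {"offset": [0, 0, 0.005], "roll": 0}, {"offset": [0, 0, 0], "roll": 0}, {"offset": [0, 0, 0], "roll": 0}]}}

```text
clock: 68.62
position: [0.6797, -0.1413, 0.0557]
ee_rot: [2.166, 2.275, 0.0]
force: [-0.2, -0.1, 0.1]
grip_width: 0.0003
finger_force: 0.0
```

Emit:
{"method": "servo_tool", "body": {"steps": [{"offset": [0, 0, 0.001], "roll": 0}, {"offset": [0, 0, 0.001], "roll": 0}, {"offset": [0, 0, 0], "roll": 0}]}}

```text
clock: 69.0
position: [0.6796, -0.1414, 0.0537]
ee_rot: [2.167, 2.275, -0.0]
force: [-0.6, -0.8, 0.6]
grip_width: 0.0004
finger_force: 0.0
```

Emit:
{"method": "servo_tool", "body": {"steps": [{"offset": [0, 0, 0.002], "roll": 0}, {"offset": [0, 0, 0.001], "roll": 0}, {"offset": [0, 0, 0], "roll": 0}]}}

```text
clock: 69.38
position: [0.6797, -0.1413, 0.0507]
ee_rot: [2.166, 2.275, 0.0]
force: [-0.8, -0.1, 2.8]
grip_width: 0.0006
finger_force: 1.5
```

Emit:
{"method": "servo_tool", "body": {"steps": [{"offset": [0, 0, 0.002], "roll": 0}, {"offset": [0, 0, 0], "roll": 0}]}}

```text
clock: 69.62
position: [0.6797, -0.1414, 0.0486]
ee_rot: [2.166, 2.275, 0.0]
force: [-0.6, -0.3, 4.4]
grip_width: 0.0005
finger_force: 2.1
```

Emit:
{"method": "servo_tool", "body": {"steps": [{"offset": [0, 0, 0.0015], "roll": 0}, {"offset": [0, 0, 0], "roll": 0}, {"offset": [0, 0, 0], "roll": 0}]}}

```text
clock: 70.0
position: [0.6797, -0.1414, 0.0475]
ee_rot: [2.166, 2.275, -0.0]
force: [-2.2, 0.2, 7.7]
grip_width: 0.0008
finger_force: 3.7
```

Emit:
{"method": "servo_tool", "body": {"steps": [{"offset": [0, 0, -0.01], "roll": 0}, {"offset": [0, 0, -0.03], "roll": 0}, {"offset": [0, 0, -0.05], "roll": 0}, {"offset": [0, 0, -0.05], "roll": 0}, {"offset": [-0.03, -0.05, -0.03], "roll": 0}, {"offset": [-0.04, -0.05, 0], "roll": 0}, {"offset": [-0.04, -0.03, 0], "roll": 0}, {"offset": [-0.05, 0, 0], "roll": 0}, {"offset": [-0.05, 0, 0], "roll": 0}, {"offset": [-0.05, 0, 0], "roll": 0}, {"offset": [0, 0, 0], "roll": 0}, {"offset": [0, 0, 0], "roll": 0}]}}

```text
clock: 71.5
position: [0.5658, -0.4038, 0.2155]
ee_rot: [-2.165, -2.275, -0.001]
force: [0.0, 0.6, -0.2]
grip_width: 0.0005
finger_force: 0.0
```

```bash
python3 - <<'E'
from h import *
docked()
c=shot('top','t10.png');P=cloud(c)
m=(np.hypot(P[...,0]-.419,P[...,1]-.399)<.06)&(P[...,2]>.0095)&(P[...,2]<.02);print('plate',rect(P,m))
sherds(cams=('side',),zoff=.003)
E
```

```text
side 449 ((-0.050476040691137314, -0.0006685853004455566), (0.2385011613368988, 0.12046835571527481), 89.99340057373047) [array([-0.1098,  0.009 ]), array([-0.1186,  0.1168])]
top 558 ((-0.05017556995153427, -7.525831460952759e-05), (0.2398659884929657, 0.11974858492612839), 89.7204818725586) [array([-0.1097,  0.0087]), array([-0.1191,  0.114 ])]
tcp dock -0.06769592510871854 -0.19554375253747885 2.9189756494744787 [-0.156367    0.30863295  0.17389353]
plate (array([0.4184, 0.3957]), array([0.095, 0.104]), 84.8)
side 0.85 c [112.  88. 165.] lug [0.5078 0.5323 0.038 ] 74 pca 97.1 rect [0.507 0.532] [0.048 0.084] rim [0.515 0.499] rimang -78.0
side 0.63 c [ 10. 140. 168.] lug [0.7631 0.2385 0.0382] 36 pca 113.6 rect [0.762 0.238] [0.048 0.087] rim [0.773 0.211] rimang -70.0
side 0.55 c [65. 75. 84.] lug [ 0.5679 -0.1816  0.0414] 48 pca 170.1 rect [ 0.571 -0.186] [0.065 0.086] rim [ 0.606 -0.181] rimang 0.0
side 0.51 c [68. 78. 89.] lug [ 0.5646 -0.1269  0.0407] 41 pca 177.2 rect [ 0.569 -0.134] [0.082 0.054] rim [ 0.589 -0.117] rimang 21.0
side 0.5 c [67. 77. 86.] lug [ 0.5712 -0.2928  0.0412] 27 pca 170.4 rect [ 0.573 -0.304] [0.085 0.066] rim [ 0.588 -0.287] rimang 18.0
side 0.44 c [67. 78. 88.] lug [ 0.5668 -0.2242  0.0416] 39 pca 171.5 rect [ 0.571 -0.257] [0.045 0.081] rim [ 0.602 -0.237] rimang -20.0
```

View pics/t10.png

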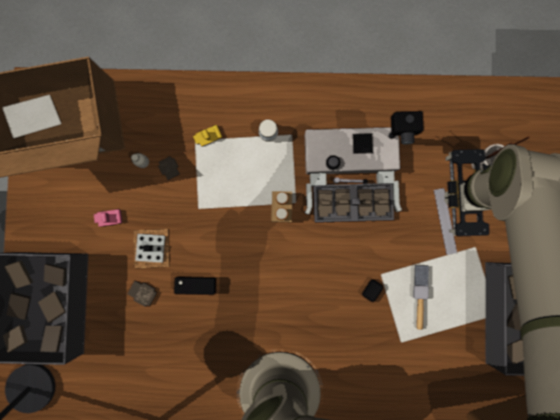

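The tray is home, with its rear edge at dock x = −0.110, square in the rails at top-view (355,202). The plate is at (150,248) on the mat, the sherds are all in the tray, and the bystanders haven't moved. I'll hand it in.

```bash
python3 -c "
from workcell import robot
print(robot.sign_off())"
```

```text
the job is handed in; nothing more can be done
None
```

The job is handed in: plate on the mat, all four rim sherds in the tray with rims to the dock, tray home on the stops and start button pressed and released. One blemish: the tray was lifted by under 1 mm for about a second when I freed it from friction just inside the dock mouth.

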